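# Lift a freshly sealed blister card out of the press and rack it

### The arm

A 7-joint arm with a two-finger parallel gripper is mounted at the origin on a cart in front of the work surface, level with it; the furniture and walls round the work are solid. World frame = base frame: x ahead of the robot, y to its left, z up, the work surface at z = 0. Lengths are in m, angles in rad, forces in N, time in s.
With the tool pointing down it reaches from about 0.4 to 0.875 m from the base axis. Payload 19.3 kg.
Tool frame: the origin (TCP) lies between the finger pads; the fingertips stand 17 mm ahead of it and the grasp point (between the pads) lies 2 mm behind it; z points along the fingers, y is the line along which they close (so a half turn about z gives the same grasp; the last joint's range is limited). The gripper opens to 85 mm and grips with 20 to 120 N. Pads are 22 mm wide; open, the fingers measure 114 mm over their backs; the gripper's body (76 mm by 85 mm) begins 54 mm behind the grasp point. The pads swing forward as they close: fully open they stand 13 mm farther back than shut.
Start: joints at [1.115, 0.521, -0.036, 1.599, 0.021, 1.021, -0.113], TCP at [0.235, -0.579, 0.248] pointing down, gripper open.
Joint ranges: [-2.91, 2.91], [-0.3, 2.13], [-1.5, 1.42], [0.17, 2.43], [-1.26, 4.41], [0.16, 1.93], [-2.52, 2.52]. Speed limits (rad/s): [1.89, 1.89, 2.39, 2.39, 3.01, 3.01, 3.01].

### API

Orientations are given as [roll, pitch, yaw] about the fixed x, y, z axes, in that order (R = Rz(yaw) Ry(pitch) Rx(roll)).
In Python, from workcell import bot gives the robot as it stands.
- The arm moves only by the shell command python3 -m inch 'ROWS' [FORCE]. ROWS is JSON, a list of rows, each a list of 7 numbers: the shift along the tool's x, y, z in units of 200 mm (1.0 is 200 mm), then the turn, a rotation vector about the tool's x, y, z in units of 90 degrees (1.0 is 90 degrees), then the opening, from 0 (shut) to 1 (fully open). In form: [[x, y, z, rx, ry, rz, grip], ...]. A call has 1 to 20 rows; each row is the pose to reach, as a shift and turn from the pose commanded when the call began, along the tool's axes at that moment; what a row does not reach only later rows make up. A row lasts 1/8 s, in which the tool goes at most 62.5 mm and 10.7 degrees, less where a joint would pass 70% of its speed; a pose out of reach is approached as far as the arm can. A call with a number of a shift or a turn outside -1 to 1 is refused whole. A call with a gripper value outside its range is refused whole. The fingers move at their own pace and stop on an object; FORCE is the grip in N (left out, the last holds). Time passes only in rows, so rows that repeat a pose let the fingers close. It gives the time, the measured TCP pose, the force, the opening and the grip force at its end, in the units of the state.
- bot.observe(): the state, without advancing time (a new reading comes with each control period).
- bot.grab_frame(name): name is "scene" or "side" or "wrist"; returns a dict with "img" (480x640x3 uint8, red, green, blue), "z_map" (480x640 float32, m along the optical axis (not along the pixel's ray), 0 where there is no reading), "vfov" (degrees; the focal length in pixels is half the picture's height over the tangent of half this angle, whatever the lens; pixels are square), "cx", "cy" (the principal point, pixels), "rvec" (rotation vector, rad) and "tvec" (3), from world to camera coordinates, as OpenCV has them. Camera axes: x right, y down, z forward; pixel columns grow to the right and rows downward; lengths in m; the calibration is good to about 2 mm. The wrist camera is an equidistant fisheye: a pixel r from the principal point sees the ray r / f radians off the axis. A picture is of the moment at which its call begins.
- bot.job_done(): hands the job in; it is judged then, once.
The state is a dict: "clock": time; "qpos": joint angles; "qd": joint speeds; "joint_efforts": joint torques, N m; "position": TCP position; "tool_rot": TCP orientation; "force": force on the tool from outside, world axes, zero at the start; "moment": the same for the moment, N m; "grip_width": finger opening in m; "finger_force": force on a finger pad.
Only numpy, scipy, OpenCV 4.12 (cv2) and the standard library are available. Lean on these libraries where they do the work, as an engineer would, in place of code of your own. Each camera call takes 0.05 s, during which the arm holds its last target. There are 200 camera calls.

### The job

Swing the lid of the sealing press right up, close to its stop, slide the lifter into the channel under the sealed blister card and lift the card out on it, level and never touched by the fingers, because the seal is still soft. Set the card down in the empty middle level of the small rack, flat on its runners and behind the front lips like the cards above and below it, then draw the lifter out and lay it flat on the open worktop. Leave the other two cards and the things standing about where they are.

Things in the scene. Friction and masses are not known exactly. Their poses are not given: they have to be found in the camera images.
- press: Fixed hand press for sealing blister cards: white base 135 x 124 mm, aluminium ledges. Origin on the worktop under the centre of the card's nest; +x is the way the lifter slides in (front of the base at x = -57 mm, back at +78), y across, z up. Fences 6 mm above the ledges at |y| > 47.5 mm and a back stop as high at x > 57.5 mm hold the card; the front is open.
- press_lid (a joint): Angle of the press's lid (rad): 0 shut, 1.5 the stop, standing nearly upright; a stiff hinge, so it stays where it is left. Shut, its underside is 38 mm above the worktop, 5 mm over the card. It turns about the press's y axis, through point press_hinge, its front edge rising.
- press_hinge (a point): On the lid's hinge axis, in the middle: x = +70, z = 36 mm in the press frame. Same axes as the press.
- press_bar (a point): Centre of the lid's round black handle bar, 12 mm thick, 88 mm between its posts, along the press's y axis. In the lid's frame (origin on the hinge, press axes when shut) at x = -112, z = +50 mm; 36 mm above the lid's top face. Turns with the lid.
- card: White seven-day blister card in the press, 108 mm (x) x 90 mm (y), rigid, flange 3 mm, clear pockets on top, 11 mm high in all, 50 g. Origin at the centre of its flat underside, z up.
- lifter: Cranked lifter (spatula), steel with black handle, lying on its blade, 150 g. Origin: centre of the blade's underside; +x to the tip. Blade 92 x 52 x 2.5 mm (x -46 to +46); from its back end a 24 mm wide crank rises to x = -62, z = 36 mm; level handle from x = -64 to -160 mm, 18 mm wide (y), 14 mm high, its middle at z = 36 mm.
- lifter_grip (a point): Middle of the lifter's handle: x = -110, z = 36 mm in the lifter's frame.
- rack: Fixed steel rack, three levels, 124 mm deep (x), 119 wide, 135 high, open at top and mouth. Origin on the worktop under its centre; mouth at x = -62 mm, cards go in along +x. Runner tops at z = 26, 62, 98 mm, 3 mm thick, at |y| 32 to 50 mm (64 mm open between). Side walls at |y| = 50 mm, back stops at x = +59; front lips 3 mm above each runner at x = -61 to -59.
- rack_mid (a point): Centre of the empty middle level, at the height of its runner tops (62 mm): where the centre of the card's underside belongs. Same axes as the rack.
- card_low: Blister card like the first, lying in the bottom level of the rack; stays there.
- card_high: Blister card like the first, lying in the top level of the rack; stays there.
- gel_bottle: Hand gel bottle with red pump, 60 x 71 mm, 184 mm tall, origin under its foot; bystander.
- pill_jar: Orange and white pill jar, 47 mm thick, 76 mm tall, origin under its foot; bystander.
- tape: Roll of brown packing tape lying flat, 96 mm across, 48 mm high, origin under its centre; bystander.
- press_nest (a point): Centre of the card's nest, at the height of its two ledges (z = 21.5 mm in the press frame): where the centre of the card's underside starts; press axes. The ledges lie at |y| > 32 mm; between them a channel 64 mm wide, its floor 9.5 mm lower, is open at the front and runs under the whole card.

How it is judged:
On the way, in this order (a step that is already met when the one before it is completed fails the run):
1. the press's lid stands open, past 1.2 rad (value of joint press_lid above 1.2 rad), for 0.2 s.
2. the card is carried by the lifter, more than 25 mm above its ledges (z of card in the frame of press_nest above 0.025 m and contact force between lifter and card above 0.1 N), for 0.2 s.
3. the card lies in the rack's middle level (x of card in the frame of rack_mid between -0.0065 and 0.0065 m and y of card in the frame of rack_mid between -0.0075 and 0.0075 m and z of card in the frame of rack_mid between -0.003 and 0.003 m and angle between card's own z axis and vertical below 0.05 rad), for 0.3 s.
At the end, for the whole second after the job is handed in: Card flat on the rack's middle runners behind the lips (centre within 6.5 mm along, 7.5 mm across, 3 mm in height of site rack_mid; tilt under 0.05 rad), at rest; lifter at rest flat on its blade on the worktop (within 6 mm of its height, tilt under 0.06 rad), touching neither rack nor press (all of step 3 and linear speed of each of card, lifter below 0.01 m/s and height (world z) of lifter between -0.004 and 0.006 m and angle between lifter's own z axis and vertical below 0.06 rad and contact force between lifter and rack below 0.1 N and contact force between lifter and press below 0.1 N).
It fails at once if the fingers touch the sealed card (contact force between the fingers and card above 0.5 N).
It fails at once if the card tips by more than 0.3 rad (angle between card's own z axis and vertical above 0.3 rad).
It fails at once if a card already in the rack is moved by more than 12 mm (distance of any of card_low, card_high from where it was at the start of the episode above 0.012 m).
It fails at once if a bystander is moved by more than 20 mm (distance of any of gel_bottle, pill_jar, tape from where it was at the start of the episode above 0.02 m).
It also fails if it takes over 67 s, if anything falls off the work surface, if the arm or the gripper's body presses on something with over 40 N, if the wrist force passes 120 N, or if a joint passes its speed limit or range.

## Working session

There is one attempt and no reset: what is moved stays moved. The work goes in short steps, Python scripts to look and compute and a shell command to move; the robot and the scene stay as the last step left them, time stands still between calls to the robot, and variables do not carry over. Pictures are saved under pics/ and viewed, at most 10 in all, crops included, and the job is handed in when it is done.

```bash
ls; mkdir -p pics
python3 - <<'E'
from workcell import bot
import cv2,pickle
s=bot.observe();print({k:s[k] for k in('clock','position','tool_rot','grip_width')})
for n in('scene','side'):
    f=bot.grab_frame(n);pickle.dump(f,open(f'pics/{n}.pkl','wb'));cv2.imwrite(f'pics/{n}0.png',f['img'][:,:,::-1])
    print(n,f['vfov'],f['cx'],f['cy'],f['rvec'],f['tvec'])
E
```

```text
pics
{'clock': 0.0, 'position': array([ 0.23502092, -0.57879996,  0.24773825]), 'tool_rot': array([-3.14047422e+00,  9.22332617e-05,  3.85796012e-01]), 'grip_width': 0.08565057102205488}
scene 45.60157150119599 322.85725431894855 244.39670656568757 [ 0.86660136 -2.27888915  1.32598125] [0.3915188  0.24241111 1.07740918]
side 52.79785856548661 320.5033995424084 239.76889869961173 [ 0.72981613 -2.46019598  1.33514851] [0.43125038 0.21804246 1.12447123]
```

View pics/scene0.png

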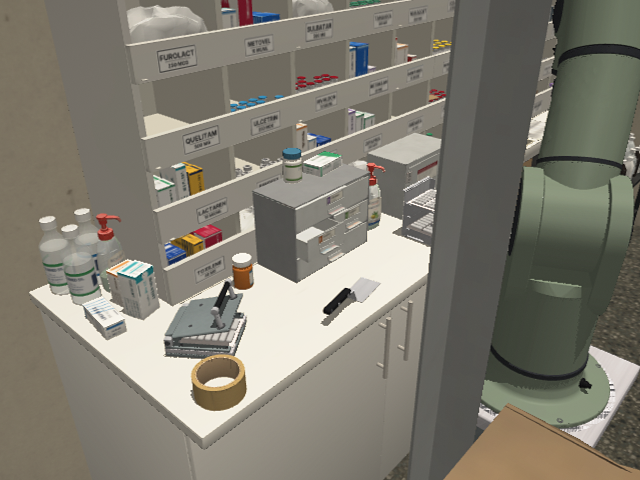

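View pics/side0.png

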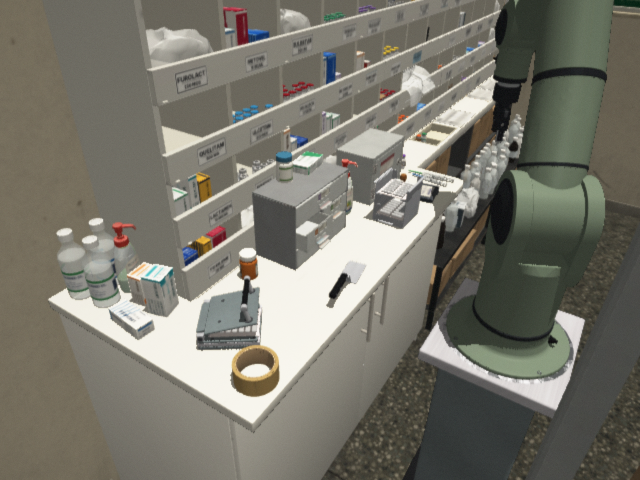

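The scene view shows the press (~205,325), the lifter (handle ~338,300, blade ~365,290) and the rack half hidden. The side view shows the press (~230,318, bar ~247,297), lifter (handle 338,287, blade 353,270), rack (~398,200) with mouth towards the camera/right, jar (249,263), tape (256,370) and gel bottle behind the cabinet (~349,190).

```bash
cat > h.py <<'E'
import numpy as np,cv2,pickle
from scipy.spatial.transform import Rotation as R
def cloud(f,fish=False):
    h,w=f['z_map'].shape; fl=h/2/np.tan(np.radians(f['vfov']/2))
    v,u=np.mgrid[:h,:w]; x=(u-f['cx'])/fl;y=(v-f['cy'])/fl
    if fish:
        r=np.hypot(x,y)+1e-9; k=np.tan(np.minimum(r,1.5))/r; x,y=x*k,y*k
    z=f['z_map']; P=np.stack([x*z,y*z,z],-1)
    M=cv2.Rodrigues(np.array(f['rvec']))[0]
    W=(P-np.array(f['tvec']).ravel())@M
    W[z<=0]=np.nan
    return W
def project(f,X,fish=False):
    M=cv2.Rodrigues(np.array(f['rvec']))[0];p=np.atleast_2d(X)@M.T+np.array(f['tvec']).ravel()
    fl=240/np.tan(np.radians(f['vfov']/2)); q=p[:,:2]/p[:,2:]
    if fish:
        t=np.hypot(q[:,0],q[:,1])[:,None]+1e-12; q=q/t*np.arctan(t)
    return q*fl+[f['cx'],f['cy']]
E
python3 - <<'E'
from h import *
f=pickle.load(open('pics/side.pkl','rb'));W=cloud(f)
for n,u,v in [('table',300,290),('lif_tip',362,263),('lif_hand_end',333,298),('press c',228,315),('bar top',248,283),('bar bot',246,312),('press corners',198,340),('',262,342),('',258,290),('',212,293),('jar',249,255),('tape',256,350),('rack',378,208),('',412,212),('',398,190),('',418,185),('',386,178),('gel',349,200),('cab',275,230),('cabc',304,262),('cabr',350,208)]:
    print(n,u,v,np.round(np.nanmedian(W[v-1:v+2,u-1:u+2].reshape(-1,3),0),3))
I=f['img'].astype(int)
# plan: top-down map from both
m=np.full((560,800,3),90,np.uint8);zb=np.full((560,800),-1.)
for n in('side','scene'):
    f=pickle.load(open(f'pics/{n}.pkl','rb'));W=cloud(f).reshape(-1,3);C=f['img'].reshape(-1,3)
    ok=np.isfinite(W[:,0])&(W[:,2]>-.02)&(W[:,2]<.35);W,C=W[ok],C[ok]
    o=np.argsort(W[:,2]);W,C=W[o],C[o]
    # px: col = (0.9-y)*500 , row=(1.05-x)*500...
    c=((0.8-W[:,1])*500).astype(int);r=((1.1-W[:,0])*500).astype(int)
    k=(c>=1)&(c<799)&(r>=1)&(r<559)
    for a in(0,1):
        for b in(0,1):m[r[k]+a,c[k]+b]=C[k]
cv2.imwrite('pics/top.png',m[:,:,::-1])
E
```

```text
table 300 290 [ 0.487  0.136 -0.   ]
lif_tip 362 263 [ 0.409 -0.054  0.002]
lif_hand_end 333 298 [0.384 0.145 0.03 ]
press c 228 315 [0.526 0.36  0.064]
bar top 248 283 [0.521 0.293 0.114]
bar bot 246 312 [0.471 0.36  0.1  ]
press corners 198 340 [0.552 0.43  0.034]
 262 342 [0.455 0.334 0.   ]
 258 290 [0.514 0.266 0.078]
 212 293 [0.665 0.269 0.001]
jar 249 255 [0.622 0.169 0.076]
tape 256 350 [0.424 0.39  0.042]
rack 378 208 [ 0.494 -0.312  0.03 ]
 412 212 [ 0.392 -0.352  0.03 ]
 398 190 [ 0.435 -0.321  0.109]
 418 185 [ 0.391 -0.372  0.118]
 386 178 [ 0.495 -0.357  0.117]
gel 349 200 [ 0.574 -0.267  0.055]
cab 275 230 [0.609 0.074 0.109]
cabc 304 262 [0.546 0.032 0.001]
cabr 350 208 [ 0.574 -0.278  0.021]
```

View pics/top.png

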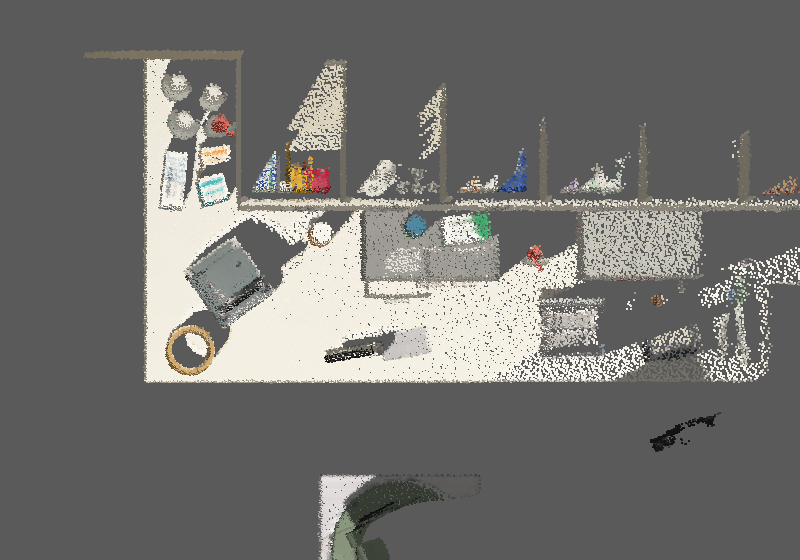

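The top-down map shows the press at (232,275) with front facing lower right, lifter (handle 325–380, blade tip 430,340), rack (570,325), tape (190,350), jar (320,233). I'll go up over the rack to see it and the lifter with the wrist camera.

```bash
cat > go.py <<'E'
# usage: go.py x y z [roll pitch yaw(deg)]  -> shift/turn in move units from present pose
import sys;from h import *
from workcell import bot
s=bot.observe();Rt=R.from_euler('xyz',s['tool_rot']);a=[float(x) for x in sys.argv[1:]]
print('now',s['position'].round(4),np.degrees(s['tool_rot']).round(2),'clk',round(s['clock'],2))
d=Rt.inv().apply(np.array(a[:3])-s['position'])/.2
w=(Rt.inv()*R.from_euler('xyz',np.radians(a[3:6]))).as_rotvec()/(np.pi/2) if len(a)>3 else np.zeros(3)
print('rows',d.round(4),w.round(4))
E
python3 go.py 0.35 -0.40 0.38 180 0 60; python3 -m inch '[[0,0,-0.4,0,0,0,1],[0.3,-0.3,-0.6,0,0,0,1],[0.6,-0.6,-0.6,0,0,0.1,1],[0.8,-0.8,-0.6,0,0,-0.2,1],[0.8,-0.8,-0.6,0,0,-0.2,1]]'; python3 go.py .42 -.15 .36 180 0 45
```

```text
now [ 0.235  -0.5788  0.2478] [-179.94    0.     22.1 ] clk 0.1
rows [ 0.8689 -0.6128 -0.6604] [-6.000e-04 -2.000e-04 -4.211e-01]
clock: 0.72
position: [0.3239, -0.3683, 0.3686]
tool_rot: [3.141, 0.0, 0.611]
force: [0.4, -0.3, -0.1]
grip_width: 0.0851
finger_force: 0.0
now [ 0.3239 -0.3683  0.3686] [179.99   0.    35.  ] clk 0.72
rows [ 1.0194 -0.6185  0.0427] [ 1.000e-04  0.000e+00 -1.112e-01]
```

```bash
python3 -m inch '[[0.7,-0.5,-0.05,0,0,-0.4,1],[0.7,-0.5,-0.05,0,0,-0.4,1],[0.7,-0.5,-0.05,0,0,-0.4,1],[0.7,-0.5,-0.05,0,0,-0.4,1],[0.7,-0.5,-0.05,0,0,-0.4,1]]'
python3 - <<'E'
from h import *
from workcell import bot
f=bot.grab_frame('wrist');pickle.dump(f,open('pics/w1.pkl','wb'));cv2.imwrite('pics/w1.png',f['img'][:,:,::-1])
print(f['vfov'],f['cx'],f['cy'],f['rvec'],f['tvec'],(f['z_map']>0).mean())
s=bot.observe();print(s['position'],s['tool_rot'],s['qpos'].round(2))
E
```

```text
clock: 1.35
position: [0.3816, -0.2087, 0.3782]
tool_rot: [-3.141, 0.0, 1.232]
force: [-0.0, -0.1, -0.1]
grip_width: 0.0852
finger_force: 0.0
65.70646984690485 316.52245564606557 239.85056146077892 [-2.79675898  0.47852514  0.0735221 ] [-0.43002323 -0.14570291  0.4818274 ] 0.9958463541666667
[ 0.38148783 -0.20907339  0.3781626 ] [-3.14128359e+00  2.08808093e-05  1.22988355e+00] [ 0.69  0.09 -0.35  1.87  0.03  1.19 -0.01]
```

View pics/w1.png

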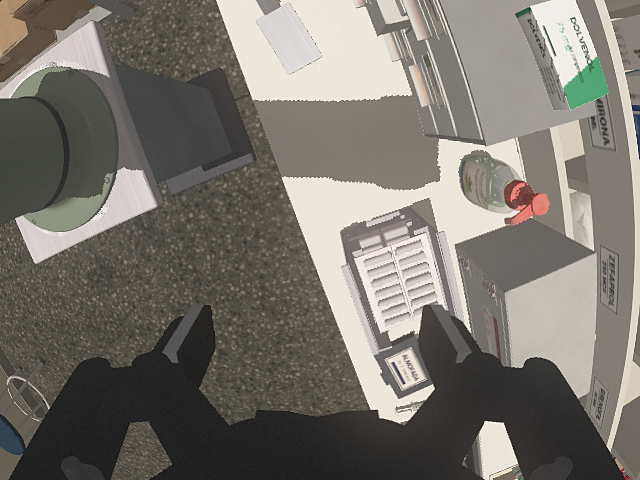

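The wrist view shows the rack (~400,300), gel bottle (~490,185), and lifter blade (~290,38). Zooming on the rack to find its mouth.

Run:
```python
from h import *
f=pickle.load(open('pics/w1.pkl','rb'));W=cloud(f,True)
c=cv2.resize(f['img'][190:420,330:480],None,fx=2.5,fy=2.5,interpolation=cv2.INTER_CUBIC)
s=pickle.load(open('pics/side.pkl','rb'))['img'][165:235,360:430];s=cv2.resize(s,(400,400),interpolation=cv2.INTER_CUBIC)
o=np.zeros((575,780,3),np.uint8);o[:575,:375]=c[:575,:375];o[:400,380:]=s
cv2.imwrite('pics/rackcrop.png',o[:,:,::-1])
P=W.reshape(-1,3)
k=(abs(P[:,0]-.45)<.13)&(abs(P[:,1]+.34)<.12)&(P[:,2]>.01)&(P[:,2]<.2)
h,e=np.histogram(P[k,2],np.arange(0.01,.2,.005))
print([(round(a,3),n) for a,n in zip(e,h)])
for lo,hi in((.127,.142),(.1,.112)):
    q=P[k&(P[:,2]>lo)&(P[:,2]<hi)][:,:2]
    print(lo,len(q),cv2.minAreaRect(q.astype(np.float32)))
for u,v in[(345,230),(400,208),(432,205),(465,325),(430,385),(385,395),(380,345),(380,215)]:print(u,v,W[v,u].round(3))
```

```text
[(np.float64(0.01), np.int64(99)), (np.float64(0.015), np.int64(105)), (np.float64(0.02), np.int64(145)), (np.float64(0.025), np.int64(649)), (np.float64(0.03), np.int64(352)), (np.float64(0.035), np.int64(548)), (np.float64(0.04), np.int64(173)), (np.float64(0.045), np.int64(148)), (np.float64(0.05), np.int64(149)), (np.float64(0.055), np.int64(204)), (np.float64(0.06), np.int64(421)), (np.float64(0.065), np.int64(201)), (np.float64(0.07), np.int64(185)), (np.float64(0.075), np.int64(182)), (np.float64(0.08), np.int64(191)), (np.float64(0.085), np.int64(175)), (np.float64(0.09), np.int64(208)), (np.float64(0.095), np.int64(1344)), (np.float64(0.1), np.int64(2375)), (np.float64(0.105), np.int64(3498)), (np.float64(0.11), np.int64(303)), (np.float64(0.115), np.int64(299)), (np.float64(0.12), np.int64(305)), (np.float64(0.125), np.int64(288)), (np.float64(0.13), np.int64(1335)), (np.float64(0.135), np.int64(629)), (np.float64(0.14), np.int64(193)), (np.float64(0.145), np.int64(148)), (np.float64(0.15), np.int64(174)), (np.float64(0.155), np.int64(147)), (np.float64(0.16), np.int64(172)), (np.float64(0.165), np.int64(906)), (np.float64(0.17), np.int64(1036)), (np.float64(0.175), np.int64(65)), (np.float64(0.18), np.int64(116)), (np.float64(0.185), np.int64(0)), (np.float64(0.19), np.int64(0))]
0.127 2200 ((0.48189303278923035, -0.36671558022499084), (0.19712495803833008, 0.1881341189146042), 0.7165050506591797)
0.1 6014 ((0.48784735798835754, -0.3617565333843231), (0.19048254191875458, 0.19929717481136322), 1.7875709533691406)
345 230 [ 0.398 -0.285  0.006]
400 208 [ 0.481 -0.282  0.001]
432 205 [ 0.528 -0.292  0.001]
465 325 [ 0.538 -0.509  0.   ]
430 385 [ 0.456 -0.613 -0.   ]
385 395 [ 0.373 -0.602 -0.001]
380 345 [ 0.396 -0.404  0.123]
380 215 [ 0.451 -0.282  0.   ]
```

View pics/rackcrop.png

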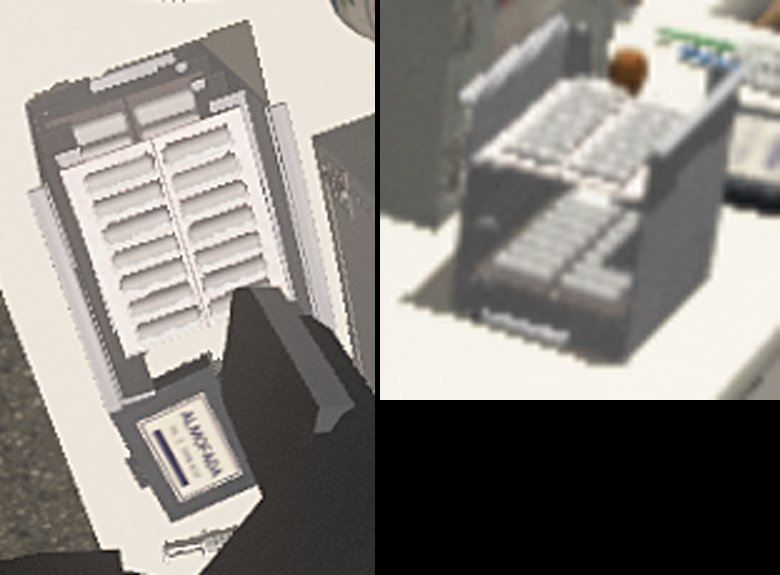

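The rack's mouth faces world +y (press side): front lips at crop top (~130,70), "ALMOFADA" box stands behind it. Now fit rack walls and card_high from clouds.

Run:
```python
from h import *
def pca(q):
    c=q.mean(0);u,s,v=np.linalg.svd(q-c,full_matrices=False);d=v[0]*np.sign(-v[0][1]);t=(q-c)@d
    return c.round(4),np.degrees(np.arctan2(d[1],d[0])).round(2),(np.ptp(t)).round(4),((q-c)@[-d[1],d[0]]).std().round(4),(c+d*np.percentile(t,1)).round(4),(c+d*np.percentile(t,99)).round(4)
for n,fish in(('w1',1),('side',0)):
    f=pickle.load(open(f'pics/{n}.pkl','rb'));P=cloud(f,fish).reshape(-1,3);C=f['img'].reshape(-1,3).astype(int)
    k=(P[:,2]>.131)&(P[:,2]<.139)&(P[:,1]>-.42)&(P[:,1]<-.26)&(P[:,0]>.36)&(P[:,0]<.54)
    q=P[k]; print(n,len(q))
    for s in(q[q[:,0]<.45],q[q[:,0]>=.45]):
        if len(s)>20:print(' wall',len(s),s[:,2].mean().round(4),pca(s[:,:2]))
    k=(P[:,2]>.097)&(P[:,2]<.113)&(P[:,1]>-.41)&(P[:,1]<-.26)&(P[:,0]>.39)&(P[:,0]<.52)&(C.min(1)>150)
    q=P[k][:,:2];print(' card',len(q),cv2.minAreaRect(q.astype(np.float32)))
    # lifter
    k=(abs(P[:,0]-.40)<.06)&(P[:,1]>-.08)&(P[:,1]<.18)&(P[:,2]<.012)&(P[:,2]>-.006)&(C.max(1)<215)&(C.min(1)>150)
    q=P[k][:,:2];print(' blade',len(q),cv2.minAreaRect(q.astype(np.float32)) if len(q)>9 else 0)
    k=(abs(P[:,0]-.40)<.06)&(P[:,1]>-.08)&(P[:,1]<.18)&(P[:,2]>.025)&(P[:,2]<.06)
    if k.sum()>20:q=P[k];print(' handle',len(q),np.percentile(q[:,2],[5,50,95]).round(4),pca(q[q[:,2]>.038][:,:2]))
```

```text
w1 1571
 wall 821 0.1342 (array([ 0.3885, -0.3439]), np.float64(-88.52), np.float64(0.124), np.float64(0.0034), array([ 0.387 , -0.2844]), array([ 0.3902, -0.4065]))
 wall 750 0.1343 (array([ 0.4976, -0.3371]), np.float64(-88.97), np.float64(0.1212), np.float64(0.0035), array([ 0.4966, -0.283 ]), array([ 0.4987, -0.3999]))
 card 5226 ((0.4455941319465637, -0.34307771921157837), (0.09503321349620819, 0.1193716824054718), 0.6727798581123352)
 blade 174 ((0.40827587246894836, -0.023857347667217255), (0.13799908757209778, 0.08881654590368271), 69.9588394165039)<stdin>:3: RuntimeWarning: Mean of empty slice.
  ret = um.true_divide(
Traceback (most recent call last):
IndexError: index 0 is out of bounds for axis 0 with size 0
```

```bash
python3 go.py 0.43 0.07 0.38 180 0 98
```

```text
now [ 0.3815 -0.2091  0.3782] [-179.98    0.     70.47] clk 1.4
rows [ 1.3962 -0.2379 -0.0091] [-2.000e-04 -0.000e+00 -3.059e-01]
```

```bash
python3 -m inch '[[0.3,-0.05,0,0,0,-0.1,1],[0.6,-0.1,0,0,0,-0.2,1],[0.9,-0.2,0,0,0,-0.3,1],[1,-0.24,0,0,0,-0.3,1],[1,-0.24,0,0,0,-0.3,1],[1,-0.24,0,0,0,-0.3,1],[1,-0.24,0,0,0,-0.3,1]]' | head -3
python3 - <<'E'
from h import *
from workcell import bot
f=bot.grab_frame('wrist');pickle.dump(f,open('pics/w2.pkl','wb'));cv2.imwrite('pics/w2.png',f['img'][:,:,::-1])
E
```

```text
clock: 2.28
position: [0.4029, -0.0053, 0.3782]
tool_rot: [-3.141, -0.0, 1.701]
```

View pics/w2.png

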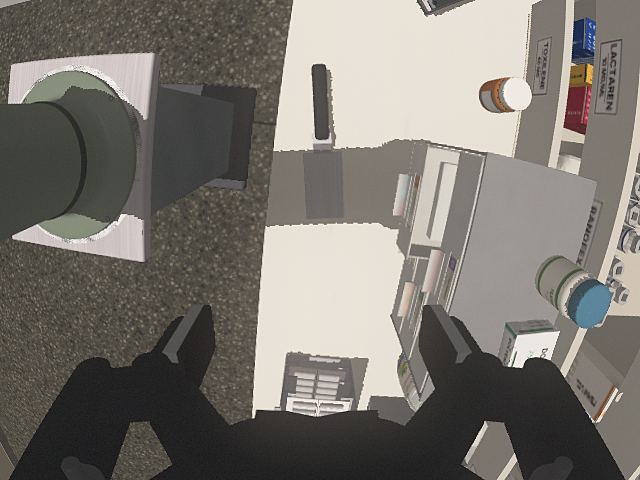

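Lifter fully visible: handle (320,65–138), blade (303–343,150–218); press corner at (440,5).

```bash
cat >> h.py <<'E'
def line(q):
    c=q.mean(0);v=np.linalg.svd(q-c,full_matrices=False)[2][0];t=(q-c)@v;a,b=np.percentile(t,[1,99])
    return (c+v*a).round(4),(c+v*b).round(4),(c+v*(a+b)/2).round(4),np.degrees(np.arctan2(v[1],v[0])).round(2)
E
python3 - <<'E'
from h import *
f=pickle.load(open('pics/w2.pkl','rb'));W=cloud(f,True);I=f['img'].astype(int)
m=np.zeros((480,640),bool);m[50:150,300:340]=1
k=m&(I.max(2)<75)&(W[...,2]>.025);q=W[k];print('handle',len(q),np.percentile(q[:,2],[5,50,95]).round(4));t=q[q[:,2]>.038];print(len(t),line(t[:,:2]))
m[:]=0;m[145:225,295:350]=1
k=m&(I.max(2)<130)&(I.max(2)>0)&(abs(W[...,2])<.01)
b=m&(abs(W[...,2]-.003)<.004);
print('blade z',W[165:205,315:335,2].mean().round(4),'table z',W[260:300,280:380,2].mean().round(4), I[180,323],I[180,360])
k=m&(I[...,2]-I[...,0]>0);n,l,s,c=cv2.connectedComponentsWithStats(k.astype(np.uint8));j=1+s[1:,4].argmax();q=W[l==j][:,:2];print('blade',s[j],cv2.minAreaRect(q.astype(np.float32)))
for n in('side','scene'):
    f=pickle.load(open(f'pics/{n}.pkl','rb'));P=cloud(f).reshape(-1,3);C=f['img'].reshape(-1,3).astype(int)
    a=(abs(P[:,0]-.53)<.11)&(abs(P[:,1]-.33)<.12)
    q=P[a&(P[:,2]>.07)&(P[:,2]<.13)&(C.max(1)<60)];print(n,'bar',len(q),np.percentile(q[:,2],[5,50,95]).round(4),line(q[:,:2]))
    q=P[a&(P[:,2]>.042)&(P[:,2]<.06)];print(' lid',len(q),np.median(q[:,2]).round(4),cv2.minAreaRect(q[:,:2].astype(np.float32)))
E
```

```text
handle 214 [0.039  0.0412 0.0428]
214 (array([0.384 , 0.1463]), array([0.4003, 0.055 ]), array([0.3921, 0.1007]), np.float64(-79.9))
blade z nan table z nan [104 102 100] [125 121 111]Traceback (most recent call last):
  File "<stdin>", line 9, in <module>
ValueError: attempt to get argmax of an empty sequence
```

```bash
python3 - <<'E'
from h import *
for n in('side','scene','w2'):
    f=pickle.load(open(f'pics/{n}.pkl','rb'));P=cloud(f,n=='w2').reshape(-1,3);C=f['img'].reshape(-1,3).astype(int)
    a=(abs(P[:,0]-.53)<.11)&(abs(P[:,1]-.33)<.12)
    q=P[a&(P[:,2]>.08)&(P[:,2]<.13)&(C.max(1)<60)]
    if len(q)>9:print(n,'bar',len(q),np.percentile(q[:,2],[5,50,95]).round(4),line(q[:,:2]))
    q=P[a&(P[:,2]>.042)&(P[:,2]<.075)]
    if len(q)>9:print(' lid',len(q),np.percentile(q[:,2],[5,50,95]).round(4),cv2.minAreaRect(q[:,:2].astype(np.float32)))
    q=P[a&(P[:,2]>.01)&(P[:,2]<.035)]
    if len(q)>9:print(' base',len(q),cv2.minAreaRect(q[:,:2].astype(np.float32)))
E
python3 go.py 0.43 0.22 0.36 180 0 123
```

```text
side bar 117 [0.112  0.1154 0.1175] (array([0.528 , 0.2868]), array([0.4812, 0.3533]), array([0.5046, 0.32  ]), np.float64(125.09))
 lid 1875 [0.0448 0.0598 0.0727] ((0.511494517326355, 0.377433180809021), (0.13815028965473175, 0.21647579967975616), 38.7786979675293)
 base 1281 ((0.47934165596961975, 0.3580842912197113), (0.18134193122386932, 0.1297147572040558), 76.64013671875)
scene bar 138 [0.1102 0.1148 0.1176] (array([0.529 , 0.2817]), array([0.4789, 0.3509]), array([0.5039, 0.3163]), np.float64(125.88))
 lid 1970 [0.0447 0.0598 0.0735] ((0.5113006830215454, 0.37798380851745605), (0.13808980584144592, 0.21873976290225983), 38.265846252441406)
 base 1939 ((0.48563534021377563, 0.34950175881385803), (0.1815774291753769, 0.14044132828712463), 81.43680572509766)
 base 286 ((0.5364018678665161, 0.2661779224872589), (0.059341125190258026, 0.0188947431743145), 16.229089736938477)
now [ 0.4029 -0.0051  0.3782] [-1.7998e+02 -1.0000e-02  9.7470e+01] clk 2.33
rows [1.0983 0.2807 0.091 ] [-2.000e-04 -1.000e-04 -2.836e-01]
```

```bash
python3 -m inch '[[0.3,0.05,0,0,0,-0.1,1],[0.6,0.1,0,0,0,-0.2,1],[0.8,0.28,0,0,0,-0.28,1],[0.8,0.28,0,0,0,-0.28,1],[0.8,0.28,0,0,0,-0.28,1],[0.8,0.28,0,0,0,-0.28,1]]' | head -3
python3 - <<'E'
from h import *
from workcell import bot
f=bot.grab_frame('wrist');pickle.dump(f,open('pics/w3.pkl','wb'));cv2.imwrite('pics/w3.png',f['img'][:,:,::-1])
E
```

```text
clock: 3.08
position: [0.4372, 0.1606, 0.3784]
tool_rot: [-3.141, 0.001, 2.141]
```

View pics/w3.png

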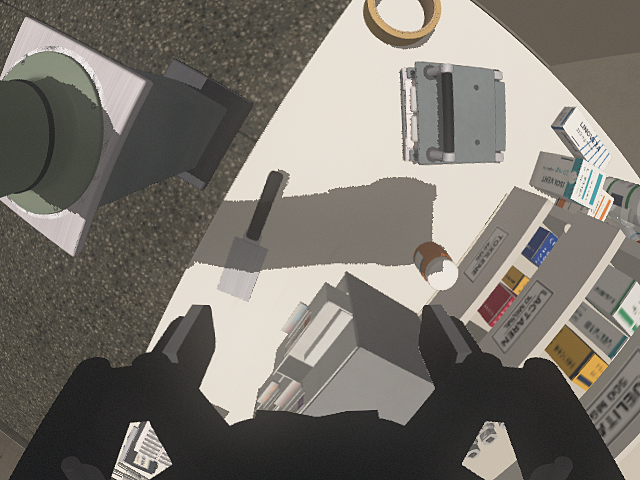

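The press is at (455,115) with its bar (447,75–155); lifter again visible at (262,205)/(240,265).

Run:
```python
from h import *
f=pickle.load(open('pics/w3.pkl','rb'));W=cloud(f,True);I=f['img'].astype(int)
def box(u0,u1,v0,v1):
    m=np.zeros((480,640),bool);m[v0:v1,u0:u1]=1;return m
z=W[...,2]
q=W[box(436,458,72,158)&(I.max(2)<70)&(z>.09)];print('bar',len(q),np.percentile(q[:,2],[5,50,95]).round(4),line(q[:,:2]))
# lid plane
q=W[box(415,510,60,170)&(z>.03)&(z<.085)&(I.max(2)>70)];
A=np.c_[q[:,:2],np.ones(len(q))]
w=np.ones(len(q),bool)
for _ in range(8):
    s=np.linalg.lstsq(A[w],q[w,2],rcond=None)[0];w=abs(A@s-q[:,2])<.003
print('lid',w.sum(),'slope',np.degrees(np.arctan(np.hypot(*s[:2]))).round(2),'dir x',np.degrees(np.arctan2(-s[1],-s[0])).round(2),cv2.minAreaRect(q[w][:,:2].astype(np.float32)),q[w][:,2].min().round(3),q[w][:,2].max().round(3))
q=W[box(240,295,165,245)&(I.max(2)<70)&(z>.038)];print('handle',len(q),line(q[:,:2]))
for u,v in[(402,160),(401,70)]:print(W[v-2:v+3,u-2:u+3].reshape(-1,3)[::6].round(3).tolist())
c=np.array([[.4,.3]]) ;
P=W[z>.1];
```

```text
bar 734 [0.1099 0.1141 0.1161] (array([0.4783, 0.3523]), array([0.5287, 0.2832]), array([0.5035, 0.3178]), np.float64(-53.9))
lid 6442 slope 12.98 dir x 35.87 ((0.5375694036483765, 0.3419153690338135), (0.13396573066711426, 0.12403950095176697), 35.366798400878906) 0.045 0.081
handle 594 (array([0.3848, 0.1476]), array([0.4022, 0.0578]), array([0.3935, 0.1027]), np.float64(-79.02))
[[0.515, 0.251, -0.0], [0.517, 0.251, 0.001], [0.519, 0.25, 0.001], [0.522, 0.25, -0.002], [0.523, 0.25, 0.0]]
[[0.445, 0.355, -0.002], [0.447, 0.354, -0.0], [0.447, 0.349, 0.018], [0.448, 0.348, 0.02], [0.45, 0.348, 0.02]]
```

```bash
python3 go.py 0.5035 0.3178 0.20 180 0 125.9
```

```text
now [0.4372 0.1607 0.3785] [1.7999e+02 5.0000e-02 1.2267e+02] clk 3.12
rows [0.483  0.7029 0.8922] [ 0.0001  0.0005 -0.0359]
```

```bash
python3 -m inch '[[0.2,0.3,0.2,0,0,-0.036,1],[0.4,0.6,0.5,0,0,-0.036,1],[0.483,0.703,0.8,0,0,-0.036,1],[0.483,0.703,0.892,0,0,-0.036,1],[0.483,0.703,0.892,0,0,-0.036,1],[0.483,0.703,0.892,0,0,-0.036,1],[0.483,0.703,0.892,0,0,-0.036,1]]'|head -3; python3 go.py 0.5035 0.3178 0.108 180 0 125.9;python3 - <<'E'
from h import *
from workcell import bot
f=bot.grab_frame('wrist');W=cloud(f,True);I=f['img'].astype(int);z=W[...,2]
x,y=W[...,0],W[...,1]
q=W[(I.max(2)<70)&(z>.1)&(z<.122)&(np.hypot(x-.5035,y-.318)<.07)]
print(len(q),line(q[:,:2]) if len(q)>9 else 0,np.percentile(q[:,2],[50,95]) if len(q) else 0)
E
```

```text
clock: 4.0
position: [0.504, 0.3184, 0.2021]
tool_rot: [3.139, 0.001, 2.198]
now [0.504  0.3184 0.2021] [1.7984e+02 6.0000e-02 1.2595e+02] clk 4.0
rows [-0.0007 -0.0051  0.4703] [0.0017 0.0006 0.0005]
2501 (array([0.4798, 0.3536]), array([0.5296, 0.2842]), array([0.5047, 0.3189]), np.float64(-54.35)) [0.11445592 0.11591153]
```

```bash
python3 -m inch '[[0,0,0.2,0,0,0,1],[0,0,0.4,0,0,0,1],[0,0,0.47,0,0,0,1],[0,0,0.47,0,0,0,1],[0,0,0.47,0,0,0,0],[0,0,0.47,0,0,0,0],[0,0,0.47,0,0,0,0],[0,0,0.47,0,0,0,0],[0,0,0.47,0,0,0,0]]' 40
python3 - <<'E'
from h import *
a0=np.arctan2(50,112)+.2265;r=np.hypot(50,112)
for t in np.arange(.2265,1.5,.1):
    a=a0+t-.2265
    print(round(t,3),'tool +y?',round((r*np.cos(a0)-r*np.cos(a))/200,3),'up',round((r*np.sin(a)-r*np.sin(a0))/200,3))
E
```

```text
clock: 5.18
position: [0.5038, 0.3195, 0.106]
tool_rot: [3.14, -0.0, 2.199]
force: [5.6, 3.5, -4.6]
grip_width: 0.0106
finger_force: 39.0
0.226 tool +y? 0.0 up 0.0
0.326 tool +y? 0.039 up 0.047
0.426 tool +y? 0.083 up 0.09
0.527 tool +y? 0.131 up 0.128
0.626 tool +y? 0.182 up 0.161
0.726 tool +y? 0.237 up 0.189
0.827 tool +y? 0.294 up 0.212
0.927 tool +y? 0.353 up 0.229
1.026 tool +y? 0.413 up 0.239
1.126 tool +y? 0.475 up 0.244
1.226 tool +y? 0.536 up 0.242
1.326 tool +y? 0.597 up 0.234
1.426 tool +y? 0.656 up 0.221
```

```bash
python3 -m inch '[[0,0.018,-0.024,0,0,0,0],[0,0.039,-0.047,0,0,0,0],[0,0.06,-0.07,0,0,0,0],[0,0.083,-0.09,0,0,0,0],[0,0.107,-0.11,0,0,0,0],[0,0.131,-0.128,0,0,0,0],[0,0.156,-0.145,0,0,0,0],[0,0.182,-0.161,0,0,0,0]]'
```

```text
clock: 6.18
position: [0.5316, 0.3397, 0.139]
tool_rot: [-3.138, 0.001, 2.2]
force: [-4.3, -3.7, 0.7]
grip_width: 0.0102
finger_force: 39.7
```

```bash
python3 -m inch '[[0,0.027,-0.015,0,0,0,0],[0,0.055,-0.028,0,0,0,0],[0,0.083,-0.04,0,0,0,0],[0,0.112,-0.051,0,0,0,0],[0,0.141,-0.06,0,0,0,0],[0,0.171,-0.068,0,0,0,0],[0,0.2,-0.074,0,0,0,0],[0,0.231,-0.078,0,0,0,0],[0,0.262,-0.081,0,0,0,0],[0,0.293,-0.083,0,0,0,0],[0,0.323,-0.083,0,0,0,0],[0,0.354,-0.081,0,0,0,0],[0,0.385,-0.078,0,0,0,0],[0,0.415,-0.073,0,0,0,0],[0,0.445,-0.067,0,0,0,0],[0,0.46,-0.064,0,0,0,0],[0,0.46,-0.064,0,0,0,0]]'; python3 go.py 0.4 0.2 0.3
```

```text
clock: 8.3
position: [0.6074, 0.3948, 0.1511]
tool_rot: [3.141, 0.0, 2.199]
force: [0.9, -0.9, 1.0]
grip_width: 0.0103
finger_force: 42.0
now [0.6074 0.3948 0.1511] [1.7996e+02 1.0000e-02 1.2602e+02] clk 8.3
rows [-0.1779 -1.4109 -0.7454] [0. 0. 0.]
```

```bash
python3 -m inch '[[0,0,0,0,0,0,0.25],[0,0,0,0,0,0,0.25],[0,0,0,0,0,0,0.25],[0,0,-0.15,0,0,0,0.25],[0,0,-0.35,0,0,0,0.25],[0,-0.2,-0.6,0,0,0,0.25],[0,-0.5,-0.7,0,0,0,1],[-0.2,-0.8,-0.7,0,0,0,1],[-0.2,-0.9,-0.7,0,0,0,1],[-0.2,-0.9,-0.7,0,0,0,1],[-0.2,-0.9,-0.7,0,0,0,1]]'
python3 - <<'E'
from h import *
from workcell import bot
f=bot.grab_frame('wrist');pickle.dump(f,open('pics/w4.pkl','wb'));cv2.imwrite('pics/w4.png',f['img'][:,:,::-1])
E
python3 go.py .393 .102 .20 180 0 100.5
```

```text
clock: 9.68
position: [0.4854, 0.2569, 0.2912]
tool_rot: [3.141, -0.0, 2.2]
force: [0.3, -0.7, 0.4]
grip_width: 0.0855
finger_force: 0.0
now [0.4853 0.2572 0.291 ] [ 1.7997e+02 -3.0000e-02  1.2606e+02] clk 9.72
rows [-0.356  -0.83    0.4542] [ 0.0003 -0.0004  0.284 ]
```

View pics/w4.png

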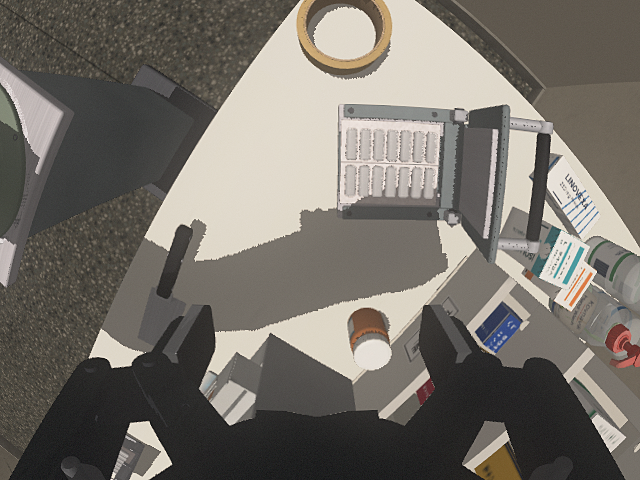

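The lid stands open; the card sits in the nest at (390,160), front open to the left. Measure card and press frame, and refine lifter.

Run:
```python
from h import *
f=pickle.load(open('pics/w4.pkl','rb'));W=cloud(f,True);I=f['img'].astype(int);z=W[...,2]
def box(u0,u1,v0,v1):
    m=np.zeros((480,640),bool);m[v0:v1,u0:u1]=1;return m
def rect(m,t):
    n,l,s,c=cv2.connectedComponentsWithStats(m.astype(np.uint8));j=1+s[1:,4].argmax();q=W[l==j]
    print(t,len(q),np.percentile(q[:,2],[5,50,95]).round(4),cv2.minAreaRect(q[:,:2].astype(np.float32)))
b=box(325,460,95,230)
rect(b&(I.min(2)>150)&(z>.02)&(z<.05),'card')
rect(b&(z>.012)&(z<.04),'base+card')
k=b&(abs(z-.0245)<.0015)&(I.min(2)>150);rect(cv2.morphologyEx(k.astype(np.uint8),cv2.MORPH_CLOSE,np.ones((9,9)))>0,'flange')
q=W[box(155,200,220,305)&(I.max(2)<70)&(z>.036)];print('handle',len(q),np.median(q[:,2]).round(4),line(q[:,:2]))
ax=R.from_euler('z',35.9,degrees=True).as_matrix()[:2,:2];o=np.array([.5261,.3342])
q=W[box(530,555,130,245)&(I.max(2)<70)&(z>.1)];l=line(q[:,:2]);print('bar',np.percentile(q[:,2],[50,95]),l,(l[2]-o)@ax)
for v in range(105,225,8):
    r=[u for u in range(325,360) if z[v,u]>.012];
    if r:print(v,((W[v,r[0]+1,:2]-o)@ax).round(4),z[v,r[0]+1].round(3),end=' ')
```

```text
card 7192 [0.0225 0.0304 0.0327] ((0.5255598425865173, 0.33860984444618225), (0.11399398744106293, 0.1146107092499733), 35.91736602783203)
base+card 13339 [0.0216 0.0273 0.0325] ((0.5356120467185974, 0.33945369720458984), (0.13246743381023407, 0.1262797862291336), 36.18686294555664)
flange 2769 [nan nan nan] ((0.5292354822158813, 0.33522725105285645), (0.11151936650276184, 0.09877966344356537), 33.73953628540039)
handle 960 0.0423 (array([0.3864, 0.1487]), array([0.4027, 0.0576]), array([0.3945, 0.1032]), np.float64(-79.83))
bar [0.15948213 0.16137983] (array([0.5809, 0.4265]), array([0.6312, 0.358 ]), array([0.606 , 0.3922]), np.float64(-53.69)) [0.09873192 0.00013126]
105 [-0.0538  0.06  ] 0.022 113 [-0.0547  0.0515] 0.021 121 [-0.0547  0.043 ] 0.022 129 [-0.0545  0.0345] 0.019 137 [-0.0516  0.0261] 0.024 145 [-0.0515  0.0176] 0.024 153 [-0.0524  0.0091] 0.023 161 [-0.0513  0.0007] 0.025 169 [-0.0522 -0.008 ] 0.024 177 [-0.0521 -0.0165] 0.025 185 [-0.0519 -0.0252] 0.024 193 [-0.0538 -0.0345] 0.021 201 [-0.0536 -0.0433] 0.021 209 [-0.0535 -0.052 ] 0.022 217 [-0.0533 -0.0613] 0.021
```

```bash
python3 -m inch '[[-0.1,-0.2,0.1,0,0,0.08,1],[-0.25,-0.55,0.25,0,0,0.16,1],[-0.351,-0.828,0.45,0,0,0.284,1],[-0.351,-0.828,0.45,0,0,0.284,1],[-0.351,-0.828,0.45,0,0,0.284,1],[-0.351,-0.828,0.45,0,0,0.284,1]]' |head -3
python3 - <<'E'
from h import *
from workcell import bot
f=bot.grab_frame('wrist');W=cloud(f,True);I=f['img'].astype(int);z=W[...,2]
q=W[(I.max(2)<75)&(z>.036)&(z<.05)&(np.hypot(W[...,0]-.394,W[...,1]-.1025)<.06)]
print(len(q),np.median(q[:,2]),line(q[:,:2]))
E
python3 go.py .394 .1025 .034 180 0 100.4
```

```text
clock: 10.48
position: [0.3932, 0.1035, 0.2012]
tool_rot: [3.141, -0.001, 1.755]
1472 0.04235169856751994 (array([0.3917, 0.1203]), array([0.4011, 0.0569]), array([0.3964, 0.0886]), np.float64(-81.63))
now [0.3932 0.1035 0.2012] [ 1.7995e+02 -5.0000e-02  1.0055e+02] clk 10.53
rows [-0.0063  0.0022  0.8362] [ 0.0006 -0.0006  0.0016]
```

```bash
python3 -m inch '[[0,0.002,0.3,0,0,0,1],[0,0.002,0.6,0,0,0,1],[0,0.002,0.8,0,0,0,1],[0,0.002,0.836,0,0,0,1],[0,0.002,0.836,0,0,0,1],[0,0.002,0.836,0,0,0,0],[0,0.002,0.836,0,0,0,0],[0,0.002,0.836,0,0,0,0],[0,0.002,0.836,0,0,0,0],[0,0.002,0.836,0,0,0,0]]' 110; python3 -m inch '[[0,0,-0.05,0,0,0,0],[0,0,-0.15,0,0,0,0],[0,0,-0.25,0,0,0,0],[0,0,-0.25,0,0,0,0]]'
python3 - <<'E'
from h import *
from workcell import bot
for n in('side','wrist'):
    f=bot.grab_frame(n);pickle.dump(f,open(f'pics/{n}5.pkl','wb'));W=cloud(f,n=='wrist');I=f['img'].astype(int);z=W[...,2]
    d=np.hypot(W[...,0]-.413,W[...,1]+.008)
    q=W[(d<.06)&(z>.02)&(z<.09)&(I.max(2)>80)];print(n,len(q))
    if len(q)>30:
        print(np.percentile(q[:,2],[5,50,95]).round(4),cv2.minAreaRect(q[:,:2].astype(np.float32)))
        A=np.c_[q[:,:2],np.ones(len(q))];w=np.ones(len(q),bool)
        for _ in range(6):s=np.linalg.lstsq(A[w],q[w,2],rcond=None)[0];w=abs(A@s-q[:,2])<.004
        print('slope along lifter',s[:2]@[.18,-.98],'across',s[:2]@[.98,.18],w.sum())
E
python3 go.py .35 .21 .08 180 0 216
```

```text
clock: 11.78
position: [0.3929, 0.1024, 0.0338]
tool_rot: [3.141, -0.0, 1.753]
force: [-0.3, 0.1, 3.5]
grip_width: 0.016
finger_force: 107.3
clock: 12.28
position: [0.3933, 0.1023, 0.0849]
tool_rot: [3.14, -0.0, 1.753]
force: [-0.3, 0.2, -1.9]
grip_width: 0.0165
finger_force: 107.5
side 59
[0.0511 0.0535 0.0559] ((0.406094491481781, -0.008021276444196701), (0.03600500524044037, 0.09205895662307739), 11.440197944641113)
slope along lifter 0.0036867959941861914 across -0.006235104905896599 59
wrist 126
[0.0504 0.0517 0.0554] ((0.4057581424713135, 0.035587143152952194), (0.03240929916501045, 0.014677891507744789), 8.789948463439941)
slope along lifter 0.07141942374910158 across -1.6879913353347823e-05 119
now [0.3927 0.1021 0.0837] [179.98   0.   100.44] clk 12.38
rows [ 0.5694 -0.1123  0.0184] [ 1.000e-04  2.000e-04 -1.284e+00]
```

```bash
python3 -m inch '[[0.2,-0.05,-0.05,0,0,0,0],[0.4,-0.09,-0.1,0,0,0,0],[0.56,-0.112,-0.1,0,0,-0.06,0],[0.56,-0.112,-0.1,0,0,-0.16,0],[0.56,-0.112,-0.1,0,0,-0.27,0],[0.56,-0.112,-0.1,0,0,-0.38,0],[0.56,-0.112,-0.1,0,0,-0.49,0],[0.56,-0.112,-0.1,0,0,-0.6,0],[0.56,-0.112,-0.1,0,0,-0.7,0],[0.56,-0.112,-0.1,0,0,-0.7,0]]'|head -3;  python3 go.py .3506 .2064 .10 180 0 216
```

```text
clock: 13.62
position: [0.3499, 0.2082, 0.103]
tool_rot: [-3.141, -0.002, 2.852]
now [0.3499 0.2082 0.103 ] [-1.7997e+02 -9.0000e-02  1.6342e+02] clk 13.62
rows [-0.0058 -0.0076  0.0152] [ 1.000e-04 -1.100e-03 -5.843e-01]
```

```bash
python3 -m inch '[[-0.006,-0.0075,0.01,0,0,-0.1,0],[-0.006,-0.0075,0.01,0,0,-0.2,0],[-0.006,-0.0075,0.01,0,0,-0.3,0],[-0.006,-0.0075,0.01,0,0,-0.4,0],[-0.006,-0.0075,0.01,0,0,-0.5,0],[-0.006,-0.0075,0.01,0,0,-0.58,0],[-0.006,-0.0075,0.01,0,0,-0.584,0],[-0.006,-0.0075,0.01,0,0,-0.584,0]]'|head -3
cat > blade.py <<'E'
# blade rectangle seen by side & scene cameras near expected centre -> press coords
import sys;from h import *
from workcell import bot
s=bot.observe();p=s['position'];yaw=s['tool_rot'][2]+np.pi;ax=np.array([[np.cos(yaw),-np.sin(yaw)],[np.sin(yaw),np.cos(yaw)]])
zb=p[2]-.034+.0025
for n in('side','scene'):
    f=bot.grab_frame(n);W=cloud(f);I=f['img'].astype(int)
    L=(W[...,:2]-p[:2])@ax;k=(L[...,0]>.068)&(L[...,0]<.175)&(abs(L[...,1])<.04)&(abs(W[...,2]-zb)<.012)
    q=W[k];l=L[k];print(n,len(q),'rel grip x',np.percentile(l[:,0],[1,99]).round(4),'y',np.percentile(l[:,1],[1,50,99]).round(4))
    if len(q)>20:
        A=np.c_[l,np.ones(len(l))];c=np.linalg.lstsq(A,q[:,2]-zb,rcond=None)[0];print(' slopes',c[:2].round(4),'dz at centre',(c@[.11,0,1]).round(4))
print('tool',p.round(4),np.degrees(s['tool_rot']).round(2),s['force'].round(2))
E
python3 blade.py; python3 go.py .3506 .2064 .0495 180 0 216
```

```text
clock: 14.62
position: [0.3509, 0.2066, 0.1015]
tool_rot: [3.142, -0.0, -2.517]
side 637 rel grip x [0.0695 0.158 ] y [-0.0266  0.0013  0.0265]
 slopes [-0.0046  0.0066] dz at centre -0.0001
scene 746 rel grip x [0.0695 0.1569] y [-0.0262  0.0013  0.0261]
 slopes [-0.0035  0.0043] dz at centre -0.0004
tool [0.3509 0.2066 0.1015] [ 1.7999e+02 -3.0000e-02 -1.4422e+02] [ 0.09 -0.03 -2.51]
now [0.351  0.2066 0.1017] [-1.7999e+02 -1.0000e-02 -1.4413e+02] clk 14.72
rows [0.0021 0.0005 0.2608] [-0.0001 -0.0001 -0.0014]
```

```bash
python3 -m inch '[[0.002,0,0.13,0,0,0,0],[0.002,0,0.25,0,0,0,0],[0.002,0,0.26,0,0,0,0],[0.002,0,0.26,0,0,0,0],[-0.04,0,0.26,0,0,0,0],[-0.08,0,0.26,0,0,0,0],[-0.12,0,0.26,0,0,0,0],[-0.16,0,0.26,0,0,0,0],[-0.16,0,0.26,0,0,0,0]]'
python3 - <<'E'
from h import *
from workcell import bot
s=bot.observe();o=np.array([.527,.3345]);a=np.radians(36);print((s['position'][:2]-o)@[np.cos(a),np.sin(a)],(s['position'][:2]-o)@[-np.sin(a),np.cos(a)])
E
```

```text
clock: 15.85
position: [0.3773, 0.2258, 0.0497]
tool_rot: [3.141, 0.0, -2.513]
force: [-0.3, -0.6, -0.8]
grip_width: 0.0162
finger_force: 107.5
-0.18499233679811303 7.928310681292858e-05
```

```bash
python3 -m inch '[[-0.05,0,0,0,0,0,0],[-0.1,0,0,0,0,0,0],[-0.15,0,0,0,0,0,0],[-0.2,0,0,0,0,0,0],[-0.25,0,0,0,0,0,0],[-0.3,0,0,0,0,0,0],[-0.34,0,0,0,0,0,0],[-0.37,0,0,0,0,0,0],[-0.37,0,0,0,0,0,0]]'
python3 - <<'E'
from h import *
from workcell import bot
s=bot.observe();o=np.array([.527,.3345]);a=np.radians(36);print((s['position'][:2]-o)@[np.cos(a),np.sin(a)],(s['position'][:2]-o)@[-np.sin(a),np.cos(a)])
E
```

```text
clock: 16.98
position: [0.4351, 0.2675, 0.0489]
tool_rot: [-3.141, -0.005, -2.513]
force: [-9.7, -6.8, -1.4]
grip_width: 0.0158
finger_force: 107.8
-0.11371823586176186 -0.00016483009360330494
```

Run:
```python
from h import *
from workcell import bot
f=bot.grab_frame('side');W=cloud(f);I=f['img'];o=np.array([.527,.3345]);a=np.radians(36);ax=np.array([[np.cos(a),-np.sin(a)],[np.sin(a),np.cos(a)]])
L=(W[...,:2]-o)@ax;z=W[...,2]
k=(abs(L[...,1])<.03)&(L[...,0]>-.12)&(L[...,0]<.065)&(z>.002)&(z<.08)
for x in np.arange(-.12,.065,.006):
    m=k&(abs(L[...,0]-x)<.003);print(round(x,3),m.sum(),z[m].max().round(4) if m.any() else '',np.median(z[m]).round(4) if m.any() else '')
s=bot.observe();print(s['force'],s['position'])
c=cv2.resize(I[270:360,180:310],None,fx=6,fy=6,interpolation=cv2.INTER_CUBIC);cv2.imwrite('pics/s6.png',c[:,:,::-1])
```

```text
-0.12 16 0.0634 0.022
-0.114 35 0.0634 0.0452
-0.108 22 0.0634 0.0454
-0.102 24 0.0567 0.0442
-0.096 29 0.0596 0.051
-0.09 26 0.0597 0.052
-0.084 30 0.0592 0.0546
-0.078 42 0.06 0.0509
-0.072 28 0.0593 0.0538
-0.066 30 0.0587 0.052
-0.06 31 0.0558 0.0455
-0.054 43 0.043 0.0162
-0.048 48 0.0293 0.0249
-0.042 57 0.0366 0.031
-0.036 46 0.0365 0.0328
-0.03 48 0.0355 0.0291
-0.024 51 0.0369 0.0329
-0.018 38 0.0345 0.0314
-0.012 57 0.0353 0.0321
-0.006 47 0.0362 0.0319
0.0 54 0.0364 0.0299
0.006 43 0.0365 0.0329
0.012 46 0.0349 0.0294
0.018 52 0.0359 0.0321
0.024 40 0.0342 0.0321
0.03 56 0.0355 0.0299
0.036 46 0.0369 0.0325
0.042 50 0.0351 0.0294
0.048 51 0.0355 0.0327
0.054 32 0.035 0.0313
0.06 56 0.0304 0.0266
[-10.1749488   -7.00697672  -1.08262525] [0.43512802 0.26751067 0.04889831]
```

View pics/s6.png

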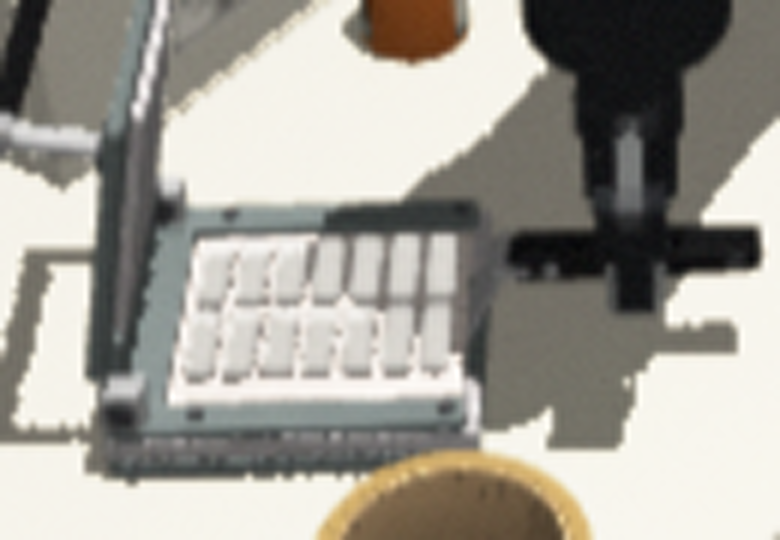

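The crop shows the lifter's crank pressing the card's front edge, card pushed to the back stop. Back off ~9 mm, then lift slowly.

```bash
python3 -m inch '[[0.02,0,0,0,0,0,0],[0.045,0,0,0,0,0,0],[0.045,0,0,0,0,0,0],[0.045,0,-0.015,0,0,0,0],[0.045,0,-0.025,0,0,0,0],[0.045,0,-0.035,0,0,0,0],[0.045,0,-0.05,0,0,0,0],[0.045,0,-0.08,0,0,0,0],[0.045,0,-0.13,0,0,0,0],[0.045,0,-0.19,0,0,0,0],[0.045,0,-0.26,0,0,0,0],[0.045,0,-0.34,0,0,0,0],[0.045,0,-0.42,0,0,0,0],[0.045,0,-0.47,0,0,0,0],[0.045,0,-0.5,0,0,0,0],[0.045,0,-0.5,0,0,0,0]]'
cat > card.py <<'E'
# carried card relative to grip, in lifter axes
from h import *
from workcell import bot
s=bot.observe();p=s['position'];yaw=s['tool_rot'][2]+np.pi;ax=np.array([[np.cos(yaw),-np.sin(yaw)],[np.sin(yaw),np.cos(yaw)]])
zc=p[2]-.034+.0025
for n in('side','scene'):
    f=bot.grab_frame(n);W=cloud(f);I=f['img'].astype(int)
    L=(W[...,:2]-p[:2])@ax;k=(L[...,0]>.045)&(L[...,0]<.21)&(abs(L[...,1])<.07)&(W[...,2]>zc-.004)&(W[...,2]<zc+.02)&(I.min(2)>70)
    l=L[k];zz=W[k][:,2]-zc
    if len(l)<30: print(n,len(l));continue
    A=np.c_[l,np.ones(len(l))];c=np.linalg.lstsq(A,zz,rcond=None)[0]
    print(n,len(l),cv2.minAreaRect(l.astype(np.float32)),'x',np.percentile(l[:,0],[1,99]).round(4),'y',np.percentile(l[:,1],[1,99]).round(4),'z',np.percentile(zz,[2,50,98]).round(4),'slope',c[:2].round(3))
print('tool',p.round(4),np.degrees(s['tool_rot']).round(2),s['force'].round(2),round(s['clock'],2))
E
python3 card.py
```

```text
clock: 19.02
position: [0.4296, 0.2636, 0.1499]
tool_rot: [-3.141, 0.0, -2.513]
force: [0.8, 0.1, -1.7]
grip_width: 0.0158
finger_force: 107.5
side 1464 ((0.12584297358989716, 0.00803309679031372), (0.13390804827213287, 0.10684313625097275), 1.877052664756775) x [0.0636 0.1832] y [-0.0421  0.0476] z [-0.0009  0.0076  0.0127] slope [ 0.003 -0.026]
scene 1702 ((0.12707412242889404, 0.0031745806336402893), (0.13714458048343658, 0.10535036772489548), 6.070801258087158) x [0.0664 0.1836] y [-0.0396  0.0475] z [-0.0008  0.0074  0.0157] slope [ 0.016 -0.034]
tool [0.4296 0.2636 0.1499] [-1.7999e+02  1.0000e-02 -1.4398e+02] [ 0.75  0.15 -1.71] 19.02
```

```bash
python3 -m inch '[[0.03,0,0,0,0,0,0],[0.08,0,0,0,0,0,0],[0.15,0,0,0,0,0,0],[0.22,0,0,0,0,0,0],[0.29,0,0,0,0,0.02,0],[0.36,0,0,0,0,0.06,0],[0.42,0,0,0,0,0.13,0],[0.46,0,0,0,0,0.2,0],[0.48,0,0,0,0,0.28,0],[0.48,0,0,0,0,0.36,0],[0.48,0,0,0,0,0.44,0],[0.48,0,0,0,0,0.52,0],[0.48,0,0,0,0,0.6,0],[0.48,0,0,0,0,0.68,0],[0.48,0,0,0,0,0.76,0],[0.48,0,0,0,0,0.84,0],[0.48,0,0,0,0,0.92,0],[0.48,0,0,0,0,0.97,0],[0.48,0,0,0,0,1,0],[0.48,0,0,0,0,1,0]]'; python3 card.py; python3 go.py .443 .10 .14 180 0 91.2
```

```text
clock: 21.62
position: [0.3516, 0.207, 0.1499]
tool_rot: [3.141, 0.0, 2.199]
force: [-0.3, 0.1, -2.3]
grip_width: 0.0162
finger_force: 107.5
side 149 ((0.1405249536037445, 0.005465123802423477), (0.14638817310333252, 0.09272066503763199), 4.859655380249023) x [0.0668 0.2097] y [-0.0415  0.0528] z [-0.002   0.0084  0.0122] slope [-0.007 -0.016]
scene 275 ((0.11602099239826202, 0.0012189820408821106), (0.10628717392683029, 0.08951928466558456), 1.610548734664917) x [0.0665 0.168 ] y [-0.0435  0.0455] z [-0.0015  0.007   0.0123] slope [0.08  0.017]
tool [0.3516 0.207  0.1499] [1.7997e+02 1.0000e-02 1.2599e+02] [-0.29  0.06 -2.32] 21.62
now [0.3517 0.207  0.1498] [179.98   0.   126.06] clk 21.73
rows [-0.7014  0.0541  0.0491] [ 2.000e-04 -0.000e+00  3.873e-01]
```

```bash
python3 -m inch '[[-0.03,0.002,0.005,0,0,0.03,0],[-0.1,0.008,0.02,0,0,0.08,0],[-0.18,0.015,0.04,0,0,0.14,0],[-0.27,0.02,0.07,0,0,0.2,0],[-0.36,0.028,0.1,0,0,0.26,0],[-0.45,0.035,0.13,0,0,0.31,0],[-0.54,0.042,0.15,0,0,0.35,0],[-0.61,0.048,0.15,0,0,0.38,0],[-0.67,0.052,0.15,0,0,0.387,0],[-0.7,0.054,0.15,0,0,0.387,0],[-0.7,0.054,0.15,0,0,0.387,0]]'|head -3; python3 card.py; python3 go.py .443 -.085 .106 180 0 91.2
```

```text
clock: 23.1
position: [0.4431, 0.1002, 0.1198]
tool_rot: [3.141, -0.0, 1.592]
side 549 ((0.11161623895168304, 0.012427393347024918), (0.12873050570487976, 0.11292561143636703), 0.11182618886232376) x [0.051  0.1735] y [-0.043   0.0671] z [-0.0009  0.0078  0.0122] slope [0.017 0.019]
scene 923 ((0.11758512258529663, 0.010277748107910156), (0.11155860871076584, 0.12374243140220642), 89.67191314697266) x [0.058  0.1722] y [-0.0444  0.0629] z [-0.0009  0.0078  0.0144] slope [0.008 0.062]
tool [0.4431 0.1002 0.1198] [ 1.7999e+02 -1.0000e-02  9.1200e+01] [-0.09  0.56 -2.59] 23.1
now [0.4427 0.1006 0.1198] [-1.800e+02 -1.000e-02  9.124e+01] clk 23.2
rows [-0.9278 -0.0187  0.0687] [-0.     -0.0001  0.0004]
```

```bash
cat > card2.py <<'E'
from h import *
from workcell import bot
s=bot.observe();p=s['position'];yaw=s['tool_rot'][2]+np.pi;ax=np.array([[np.cos(yaw),-np.sin(yaw)],[np.sin(yaw),np.cos(yaw)]])
zc=p[2]-.034+.0025
for n in('side','scene'):
    f=bot.grab_frame(n);W=cloud(f);I=f['img'].astype(int)
    L=(W[...,:2]-p[:2])@ax;dz=W[...,2]-zc
    k=(abs(L[...,0]-.12)<.08)&(abs(L[...,1])<.07)&(dz>-.003)&(dz<.014)&(I.min(2)>130)&(np.ptp(I,axis=2)<30)
    nn,l,st,_=cv2.connectedComponentsWithStats(k.astype(np.uint8));j=1+st[1:,4].argmax();m=l==j;q=L[m];z=dz[m]
    print(n,st[j],cv2.minAreaRect(q.astype(np.float32)))
    b=np.arange(.05,.2,.008);print(' x-bins',[(round(a,3),int(((q[:,0]>=a)&(q[:,0]<a+.008)).sum())) for a in b])
    b=np.arange(-.06,.07,.008);print(' y-bins',[(round(a,3),int(((q[:,1]>=a)&(q[:,1]<a+.008)).sum())) for a in b])
    A=np.c_[q,np.ones(len(q))];print(' slope',np.linalg.lstsq(A,z,rcond=None)[0][:2].round(3))
print(p,s['force'])
E
python3 card2.py
```

```text
side [339 224  31  26 313] ((0.12479685246944427, 0.0034688711166381836), (0.08971026539802551, 0.10595324635505676), 89.25794982910156)
 x-bins [(np.float64(0.05), 0), (np.float64(0.058), 0), (np.float64(0.066), 5), (np.float64(0.074), 35), (np.float64(0.082), 14), (np.float64(0.09), 27), (np.float64(0.098), 16), (np.float64(0.106), 26), (np.float64(0.114), 26), (np.float64(0.122), 13), (np.float64(0.13), 27), (np.float64(0.138), 14), (np.float64(0.146), 28), (np.float64(0.154), 20), (np.float64(0.162), 48), (np.float64(0.17), 13), (np.float64(0.178), 1), (np.float64(0.186), 0), (np.float64(0.194), 0)]
 y-bins [(np.float64(-0.06), 0), (np.float64(-0.052), 0), (np.float64(-0.044), 3), (np.float64(-0.036), 65), (np.float64(-0.028), 65), (np.float64(-0.02), 62), (np.float64(-0.012), 61), (np.float64(-0.004), 21), (np.float64(0.004), 13), (np.float64(0.012), 8), (np.float64(0.02), 5), (np.float64(0.028), 7), (np.float64(0.036), 2), (np.float64(0.044), 1), (np.float64(0.052), 0), (np.float64(0.06), 0), (np.float64(0.068), 0)]
 slope [-0.02   0.005]
scene [340 235  41  26 576] ((0.1232264
[... 399 characters left out ...]
7), (np.float64(0.146), 64), (np.float64(0.154), 36), (np.float64(0.162), 61), (np.float64(0.17), 14), (np.float64(0.178), 0), (np.float64(0.186), 0), (np.float64(0.194), 0)]
 y-bins [(np.float64(-0.06), 0), (np.float64(-0.052), 0), (np.float64(-0.044), 6), (np.float64(-0.036), 83), (np.float64(-0.028), 76), (np.float64(-0.02), 78), (np.float64(-0.012), 75), (np.float64(-0.004), 15), (np.float64(0.004), 86), (np.float64(0.012), 61), (np.float64(0.02), 49), (np.float64(0.028), 35), (np.float64(0.036), 9), (np.float64(0.044), 3), (np.float64(0.052), 0), (np.float64(0.06), 0), (np.float64(0.068), 0)]
 slope [-0.012 -0.011]
[0.44273737 0.10060456 0.11977231] [-0.08280656  0.12534509 -0.54545657]
```

```bash
python3 -m inch '[[-0.03,0,0.01,0,0,0,0],[-0.1,0.005,0.03,0,0,0,0],[-0.2,0.005,0.05,0,0,0,0],[-0.32,0.005,0.065,0,0,0,0],[-0.44,0.005,0.069,0,0,0,0],[-0.56,0.005,0.069,0,0,0,0],[-0.68,0.005,0.069,0,0,0,0],[-0.78,0,0.069,0,0,0,0],[-0.86,-0.02,0.069,0,0,0,0],[-0.91,-0.03,0.069,0,0,0,0],[-0.928,-0.04,0.069,0,0,0,0],[-0.928,-0.04,0.069,0,0,0,0],[-0.928,-0.04,0.069,0,0,0,0]]'; python3 card2.py
python3 - <<'E'
from h import *
from workcell import bot
f=bot.grab_frame('side');W=cloud(f);P=W.reshape(-1,3)
P=P[(P[:,2]>.130)&(P[:,2]<.139)&(P[:,1]>-.42)&(P[:,1]<-.26)&(P[:,0]>.36)&(P[:,0]<.54)]
for s in(P[P[:,0]<.41],P[P[:,0]>=.47]):
    if len(s)>10:print(len(s),line(s[:,:2]))
E
python3 go.py .438 -.2205 .106 180 0 91.2
```

```text
clock: 24.92
position: [0.439, -0.0848, 0.1059]
tool_rot: [3.141, -0.0, 1.593]
force: [0.1, 0.1, -2.2]
grip_width: 0.0163
finger_force: 107.5
side [373 206  27  17 264] ((0.12379907071590424, -0.020383773371577263), (0.10331991314888, 0.04874861612915993), 2.6107842922210693)
 x-bins [(np.float64(0.05), 0), (np.float64(0.058), 0), (np.float64(0.066), 3), (np.float64(0.074), 23), (np.float64(0.082), 12), (np.float64(0.09), 23), (np.float64(0.098), 17), (np.float64(0.106), 21), (np.float64(0.114), 27), (np.float64(0.122), 15), (np.float64(0.13), 30), (np.float64(0.138), 17), (np.float64(0.146), 26), (np.float64(0.154), 15), (np.float64(0.162), 26), (np.float64(0.17), 9), (np.float64(0.178), 0), (np.float64(0.186), 0), (np.float64(0.194), 0)]
 y-bins [(np.float64(-0.06), 0), (np.float64(-0.052), 0), (np.float64(-0.044), 36), (np.float64(-0.036), 62), (np.float64(-0.028), 50), (np.float64(-0.02), 49), (np.float64(-0.012), 43), (np.float64(-0.004), 23), (np.float64(0.004), 1), (np.float64(0.012), 0), (np.float64(0.02), 0), (np.float64(0.028), 0), (np.float64(0.036), 0), (np.float64(0.044)
[... 885 characters left out ...]
0.012), 56), (np.float64(-0.004), 21), (np.float64(0.004), 65), (np.float64(0.012), 40), (np.float64(0.02), 29), (np.float64(0.028), 11), (np.float64(0.036), 0), (np.float64(0.044), 0), (np.float64(0.052), 0), (np.float64(0.06), 0), (np.float64(0.068), 0)]
 slope [-0.028  0.059]
[ 0.43897341 -0.08484651  0.10592602] [ 0.08667967  0.14917221 -2.21771247]
64 (array([ 0.3915, -0.4048]), array([ 0.3869, -0.2841]), array([ 0.3892, -0.3445]), np.float64(92.2))
74 (array([ 0.4952, -0.4055]), array([ 0.4978, -0.3001]), array([ 0.4965, -0.3528]), np.float64(88.61))
now [ 0.4389 -0.085   0.1059] [ 1.800e+02 -1.000e-02  9.123e+01] clk 25.07
rows [-6.77e-01 -1.93e-02 -5.00e-04] [ 0.     -0.0001  0.0004]
```

Run:
```python
from h import *
from workcell import bot
s=bot.observe();p=s['position'];yaw=s['tool_rot'][2]+np.pi;ax=np.array([[np.cos(yaw),-np.sin(yaw)],[np.sin(yaw),np.cos(yaw)]])
zc=p[2]-.034+.0025
for n in('side','scene'):
    f=bot.grab_frame(n);W=cloud(f);I=f['img'].astype(int);L=(W[...,:2]-p[:2])@ax;dz=W[...,2]-zc
    k=(L[...,0]>.085)&(L[...,0]<.2)&(abs(L[...,1])<.065)&(dz>-.002)&(dz<.0145)
    q=L[k];z=dz[k]
    for lo in(.085,.11,.135,.16):
        b=(q[:,0]>lo)&(q[:,0]<lo+.025);
        if b.sum():print(n,lo,b.sum(),'y',np.sort(q[b,1])[[0,1,2,-3,-2,-1]].round(4),z[b].min().round(3),z[b].max().round(3))
    print(np.sort(q[:,0])[-6:].round(4))
    fl=k&(dz<.006);
    A=np.c_[q,np.ones(len(q))];print(' slope',np.linalg.lstsq(A,z,rcond=None)[0][:2].round(3))
```

```text
side 0.085 80 y [-0.0436 -0.0425 -0.0423  0.0438  0.0452  0.0455] -0.001 0.012
side 0.11 81 y [-0.0443 -0.0437 -0.0417  0.0292  0.0298  0.0307] -0.0 0.012
side 0.135 84 y [-0.0428 -0.0425 -0.0418  0.0352  0.0371  0.0426] -0.002 0.013
side 0.16 43 y [-0.0429 -0.0426 -0.0413  0.0083  0.0358  0.0426] -0.0 0.013
[0.1928 0.1956 0.1966 0.1972 0.1973 0.1999]
 slope [-0.011  0.049]
scene 0.085 139 y [-0.0444 -0.0442 -0.044   0.0172  0.0185  0.0201] -0.001 0.013
scene 0.11 132 y [-0.044  -0.044  -0.0434  0.0227  0.023   0.0288] -0.001 0.013
scene 0.135 157 y [-0.0452 -0.0442 -0.0435  0.0294  0.0306  0.0327] -0.001 0.012
scene 0.16 81 y [-0.0458 -0.0446 -0.0425  0.0334  0.0351  0.0362] -0.002 0.012
[0.1984 0.1984 0.1984 0.1986 0.1986 0.1997]
 slope [-0.018  0.06 ]
```

```bash
python3 -m inch '[[0,-0.012,0,0,0,0,0],[-0.03,-0.012,0,0,0,0,0],[-0.08,-0.012,0,0,0,0,0],[-0.14,-0.012,0,0,0,0,0],[-0.2,-0.012,0,0,0,0,0],[-0.26,-0.012,0,0,0,0,0],[-0.32,-0.012,0,0,0,0,0],[-0.38,-0.012,0,0,0,0,0],[-0.42,-0.012,0,0,0,0,0],[-0.42,-0.012,0,0,0,0,0]]';python3 go.py .4394 -.2205 .106 180 0 91.2
```

```text
clock: 26.42
position: [0.4381, -0.1699, 0.1059]
tool_rot: [-3.142, -0.0, 1.591]
force: [-0.3, 0.0, -2.3]
grip_width: 0.0158
finger_force: 107.5
now [ 0.4381 -0.1699  0.1059] [-180.     -0.     91.15] clk 26.43
rows [-0.2529  0.0013 -0.0008] [-0.     -0.     -0.0006]
```

```bash
python3 -m inch '[[-0.05,0.001,0,0,0,0,0],[-0.1,0.001,0,0,0,0,0],[-0.15,0.001,0,0,0,0,0],[-0.2,0.001,0,0,0,0,0],[-0.24,0.001,0,0,0,0,0],[-0.253,0.001,0,0,0,0,0],[-0.253,0.001,0,0,0,0,0]]';python3 - <<'E'
from h import *
from workcell import bot
s=bot.observe();p=s['position']
yaw=np.radians(-88.8);ax=np.array([[np.cos(yaw),-np.sin(yaw)],[np.sin(yaw),np.cos(yaw)]]);o=np.array([.443,-.3445])
for n in('side','scene'):
    f=bot.grab_frame(n);W=cloud(f);I=f['img'];L=(W[...,:2]-o)@ax
    k=(abs(L[...,0])<.08)&(abs(L[...,1])<.05)&(W[...,2]>.068)&(W[...,2]<.0885)
    q=L[k];print(n,len(q),np.sort(q[:,0])[[0,1,2,3,4]].round(4) if len(q)>5 else '',np.sort(q[:,1])[[0,1,-2,-1]].round(4) if len(q)>5 else '',W[k][:,2].mean())
    u=project(f,[.443,-.285,.08])[0].astype(int);print(u)
    if n=='side':cv2.imwrite('pics/s8.png',cv2.resize(I[u[1]-60:u[1]+45,u[0]-65:u[0]+65],None,fx=5,fy=5,interpolation=cv2.INTER_CUBIC)[:,:,::-1])
E
```

```text
clock: 27.3
position: [0.4394, -0.22, 0.1059]
tool_rot: [-3.142, -0.0, 1.592]
force: [-0.2, 0.1, -2.4]
grip_width: 0.0161
finger_force: 107.5
side 107 [-0.0683 -0.0677 -0.0676 -0.0664 -0.0658] [-0.0498 -0.0497  0.0437  0.0474] 0.0802297361611908
[389 202]
scene 129 [-0.0695 -0.0685 -0.0684 -0.0672 -0.0661] [-0.0326 -0.0318  0.049   0.0495] 0.07995513529751232
[419 214]
```

```bash
cat > rk.py <<'E'
from h import *
from workcell import bot
import sys
z0,z1=float(sys.argv[1]),float(sys.argv[2])
yaw=np.radians(-88.8);ax=np.array([[np.cos(yaw),-np.sin(yaw)],[np.sin(yaw),np.cos(yaw)]]);o=np.array([.443,-.3445])
for n in('side','scene'):
    f=bot.grab_frame(n);W=cloud(f);I=f['img'].astype(int);L=(W[...,:2]-o)@ax
    k=(abs(L[...,0])<.075)&(abs(L[...,1])<.049)&(W[...,2]>z0)&(W[...,2]<z1)&(I.min(2)>60)
    for lo in np.arange(-.05,.05,.01):
        b=k&(L[...,1]>lo)&(L[...,1]<lo+.01)
        if b.any():
            q=np.c_[L[b],W[b][:,2],I[b].mean(1)];q=q[np.argsort(q[:,0])];print(n,round(lo,2),len(q),q[:3].round(4).tolist())
E
python3 rk.py .07 .09
```

```text
side -0.05 4 [[-0.06, -0.0487, 0.0818, 91.6667], [-0.0585, -0.0419, 0.079, 112.3333], [-0.0551, -0.0438, 0.078, 104.3333]]
side -0.04 20 [[-0.0574, -0.0316, 0.0787, 119.6667], [-0.0552, -0.03, 0.0841, 150.3333], [-0.0543, -0.0372, 0.0756, 130.0]]
side -0.03 18 [[-0.0617, -0.0241, 0.075, 131.0], [-0.0603, -0.0204, 0.0732, 144.6667], [-0.0596, -0.0261, 0.0781, 109.0]]
side -0.02 28 [[-0.0657, -0.0113, 0.0868, 108.3333], [-0.0639, -0.0149, 0.0767, 152.3333], [-0.059, -0.0195, 0.0758, 182.0]]
side -0.01 22 [[-0.0673, -0.002, 0.0882, 71.6667], [-0.067, -0.0058, 0.0823, 87.3333], [-0.0656, -0.0089, 0.0791, 92.6667]]
side 0.0 2 [[-0.0593, 0.0004, 0.0768, 81.0], [-0.0586, 0.0003, 0.073, 94.6667]]
side 0.03 6 [[-0.0526, 0.0343, 0.081, 80.3333], [-0.0522, 0.0348, 0.0842, 93.6667], [-0.0467, 0.0338, 0.082, 177.0]]
side 0.04 3 [[-0.0247, 0.0435, 0.0763, 123.3333], [-0.0146, 0.0447, 0.0751, 128.6667], [-0.0146, 0.0481, 0.0741, 113.6667]]
scene -0.04 5 [[-0.0587, -0.0354, 0.0768, 151.0], [-0.0547, -0.0301, 0.0764, 120.3333], [-0.0544, -0.0328, 0.0772, 121.6667]]
scene -0.03 23 [[-0.0624, -0.0229, 0.077, 204.0], [-0.0623, -0.0231, 0.0742, 130.6667], [-0.0589, -0.0264, 0.0797, 138.6667]]
scene -0.02 38 [[-0.0686, -0.014, 0.0852, 86.6667], [-0.063, -0.0106, 0.0848, 90.3333], [-0.0623, -0.0199, 0.076, 173.0]]
scene -0.01 31 [[-0.0699, -0.0055, 0.0887, 90.0], [-0.066, -0.0062, 0.0874, 89.3333], [-0.0658, -0.009, 0.0883, 88.3333]]
scene 0.0 29 [[-0.0656, 0.006, 0.0863, 77.3333], [-0.0651, 0.0031, 0.0841, 89.0], [-0.0645, 0.0008, 0.0875, 90.3333]]
scene 0.01 4 [[-0.0632, 0.0101, 0.0811, 64.6667], [-0.0621, 0.0105, 0.0777, 85.3333], [-0.0568, 0.0105, 0.0727, 106.6667]]
scene 0.04 1 [[-0.0492, 0.0471, 0.0817, 63.3333]]
```

View pics/s8.png

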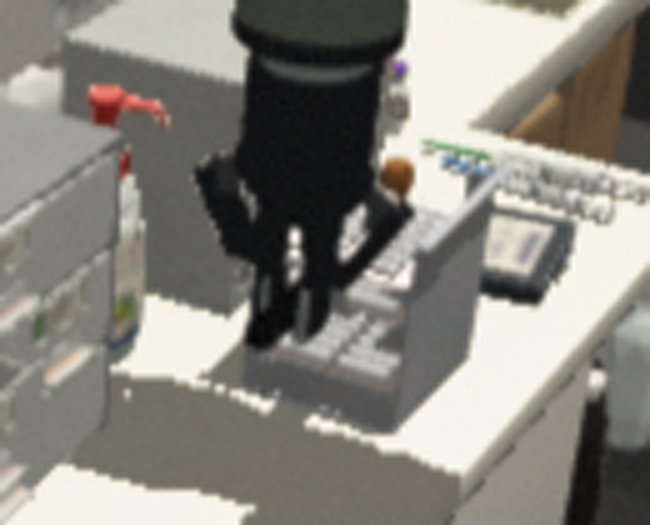

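```bash
python3 -m inch '[[-0.008,0,0,0,0,0,0],[-0.008,0,0.02,0,0,0,0],[-0.008,0,0.035,0,0,0,0],[-0.008,0,0.045,0,0,0,0],[-0.008,0,0.055,0,0,0,0],[-0.008,0,0.065,0,0,0,0],[-0.008,0,0.075,0,0,0,0],[-0.008,0,0.085,0,0,0,0],[-0.008,0,0.093,0,0,0,0],[-0.008,0,0.093,0,0,0,0]]'; python3 rk.py .058 .077
```

```text
clock: 28.75
position: [0.4394, -0.2216, 0.0872]
tool_rot: [-3.141, -0.0, 1.592]
force: [0.1, 0.2, -1.1]
grip_width: 0.016
finger_force: 107.5
side -0.05 11 [[-0.0634, -0.0421, 0.0675, 94.3333], [-0.0632, -0.0456, 0.065, 90.6667], [-0.0622, -0.0484, 0.0654, 89.0]]
side -0.04 31 [[-0.0652, -0.0333, 0.0656, 83.0], [-0.0638, -0.0364, 0.0624, 109.3333], [-0.0632, -0.0393, 0.063, 93.6667]]
side -0.03 24 [[-0.0544, -0.0242, 0.0751, 170.6667], [-0.054, -0.0248, 0.0681, 110.0], [-0.0519, -0.0272, 0.0678, 115.3333]]
side -0.02 29 [[-0.0591, -0.0115, 0.0593, 96.0], [-0.0578, -0.0198, 0.0684, 112.0], [-0.0554, -0.0125, 0.0649, 107.0]]
side -0.01 17 [[-0.0662, -0.007, 0.0683, 83.3333], [-0.0656, -0.01, 0.069, 88.6667], [-0.0653, -0.003, 0.0702, 77.6667]]
side 0.01 6 [[-0.0206, 0.0108, 0.0735, 171.6667], [-0.0203, 0.0142, 0.0724, 119.6667], [-0.0147, 0.0167, 0.0726, 127.3333]]
side 0.02 3 [[-0.0497, 0.0279, 0.0711, 141.0], [-0.0459, 0.0298, 0.0723, 182.0], [-0.0045, 0.0211, 0.0704, 92.0]]
side 0.03 10 [[-0.0534, 0.03, 0.0756, 186.3333], [-0.0492, 0.0344, 0.0654, 84.3333], [-0.0491, 0.0341, 0.0618
[... 284 characters left out ...]
 0.0584, 162.3333], [-0.0586, -0.0253, 0.059, 101.0], [-0.0567, -0.0211, 0.0597, 94.6667]]
scene -0.02 41 [[-0.0696, -0.0159, 0.0718, 96.0], [-0.0695, -0.0155, 0.0745, 108.6667], [-0.068, -0.0116, 0.0756, 87.0]]
scene -0.01 33 [[-0.0691, -0.0032, 0.0761, 81.6667], [-0.0675, -0.0057, 0.0705, 90.0], [-0.0666, -0.0024, 0.0662, 88.0]]
scene 0.0 43 [[-0.0658, 0.0014, 0.0704, 92.0], [-0.0652, 0.001, 0.0616, 100.6667], [-0.0648, 0.0077, 0.065, 62.0]]
scene 0.01 1 [[-0.0095, 0.0123, 0.0719, 99.3333]]
scene 0.03 2 [[-0.0543, 0.0394, 0.0654, 79.6667], [-0.0121, 0.0356, 0.0715, 150.6667]]
scene 0.04 6 [[-0.0519, 0.0441, 0.066, 77.3333], [-0.0501, 0.045, 0.062, 77.0], [-0.0464, 0.0481, 0.0715, 73.3333]]
```

```bash
python3 -m inch '[[0.03,0,0,0,0,0,0],[0.08,0,0,0,0,0,0],[0.14,0,0,0,0,0,0],[0.21,0,0,0,0,0,0],[0.29,0,0,0,0,0,0],[0.37,0,0,0,0,0,0],[0.45,0,0,0,0,0,0],[0.53,0,0,0,0,0,0],[0.61,0,0,0,0,0,0],[0.68,0,0,0,0,0,0],[0.75,0,0,0,0,0,0],[0.8,0,0,0,0,0,0],[0.8,0,0,0,0,0,0]]'
python3 - <<'E'
from h import *
from workcell import bot
yaw=np.radians(-88.8);ax=np.array([[np.cos(yaw),-np.sin(yaw)],[np.sin(yaw),np.cos(yaw)]]);o=np.array([.443,-.3445])
for n in('side','scene'):
    f=bot.grab_frame(n);W=cloud(f);I=f['img'].astype(int);L=(W[...,:2]-o)@ax
    k=(abs(L[...,0])<.07)&(abs(L[...,1])<.049)&(W[...,2]>.060)&(W[...,2]<.076)
    for lo in np.arange(-.05,.05,.01):
        b=k&(L[...,1]>lo)&(L[...,1]<lo+.01)
        if b.sum()>1:
            q=np.c_[L[b],W[b][:,2]];q=q[np.argsort(q[:,0])];print(n,round(lo,2),len(q),q[:4].round(4).tolist(),'zmax',q[:,2].max().round(4))
E
```

```text
clock: 30.48
position: [0.4362, -0.061, 0.0873]
tool_rot: [3.141, -0.0, 1.593]
force: [-0.6, 0.1, -1.0]
grip_width: 0.016
finger_force: 107.5
side -0.05 8 [[-0.0633, -0.0421, 0.0674], [-0.0629, -0.0423, 0.0639], [-0.0626, -0.0454, 0.0647], [-0.0546, -0.0417, 0.0666]] zmax 0.0674
side -0.04 28 [[-0.0657, -0.037, 0.0635], [-0.0643, -0.033, 0.0651], [-0.0614, -0.0382, 0.0653], [-0.0609, -0.0349, 0.0641]] zmax 0.0741
side -0.03 23 [[-0.0553, -0.0257, 0.0655], [-0.0534, -0.0274, 0.0721], [-0.0519, -0.0241, 0.0669], [-0.0513, -0.0274, 0.0641]] zmax 0.0746
side -0.02 29 [[-0.0537, -0.0151, 0.0649], [-0.0527, -0.0179, 0.0653], [-0.0521, -0.0133, 0.0742], [-0.0512, -0.0105, 0.0659]] zmax 0.0746
side -0.01 27 [[-0.0561, -0.0027, 0.0658], [-0.0538, -0.0051, 0.0654], [-0.0531, -0.0073, 0.0728], [-0.0515, -0.0005, 0.0664]] zmax 0.0736
side 0.0 37 [[-0.055, 0.0046, 0.0665], [-0.0523, 0.0093, 0.0673], [-0.0516, 0.0063, 0.0679], [-0.051, 0.0095, 0.0631]] zmax 0.0757
side 0.01 29 [[-0.0562, 0.0176, 0.0666], [-0.0559, 0.0108, 0.065], [-0.0497, 0.0169, 0.0638], [-0.0496, 0.0107, 0.0692]] zmax 0.0748
si
[... 915 characters left out ...]
49, -0.0009, 0.0617]] zmax 0.0739
scene 0.0 56 [[-0.0555, 0.0015, 0.0664], [-0.0536, 0.0055, 0.0644], [-0.0529, 0.0098, 0.0715], [-0.052, 0.0097, 0.0653]] zmax 0.0759
scene 0.01 39 [[-0.0544, 0.0114, 0.0657], [-0.0531, 0.0154, 0.0668], [-0.0524, 0.0128, 0.0674], [-0.0517, 0.0192, 0.065]] zmax 0.0751
scene 0.02 37 [[-0.0532, 0.0245, 0.0668], [-0.0516, 0.0286, 0.0649], [-0.0506, 0.0259, 0.0624], [-0.05, 0.0239, 0.0717]] zmax 0.0756
scene 0.03 34 [[-0.0626, 0.0308, 0.0655], [-0.0618, 0.0346, 0.0669], [-0.0617, 0.0374, 0.063], [-0.0603, 0.0352, 0.0632]] zmax 0.0733
scene 0.04 33 [[-0.0636, 0.0428, 0.0679], [-0.061, 0.0475, 0.0654], [-0.0608, 0.041, 0.0615], [-0.0599, 0.0449, 0.0628]] zmax 0.0728
```

Card front edge at −54.5 mm, flange top 65 mm, level behind the lips. Now lay the lifter down.

```bash
python3 -m inch '[[0.1,-0.02,0,0,0,0,0],[0.3,-0.06,0,0,0,0,0],[0.5,-0.1,0,0,0,0,0],[0.7,-0.115,0,0,0,0,0],[0.8,-0.115,0.05,0,0,0,0],[0.8,-0.115,0.15,0,0,0,0],[0.8,-0.115,0.22,0,0,0,0],[0.8,-0.115,0.25,0,0,0,0],[0.8,-0.115,0.255,0,0,0,0],[0.8,-0.115,0.26,0,0,0,0],[0.8,-0.115,0.263,0,0,0,0],[0.8,-0.115,0.263,0,0,0,0]]'
```

```text
clock: 32.08
position: [0.41, 0.0978, 0.0349]
tool_rot: [3.141, -0.0, 1.592]
force: [-0.7, -0.0, -1.1]
grip_width: 0.0161
finger_force: 107.6
```

```bash
python3 -m inch '[[0,0,0.005,0,0,0,0],[0,0,0.007,0,0,0,0],[0,0,0.007,0,0,0,0.3],[0,0,0.007,0,0,0,0.5],[0,0,0.007,0,0,0,0.5],[0,0,0.007,0,0,0,0.5],[0,0,-0.2,0,0,0,0.5],[0,0,-0.5,0,0,0,0.5],[0,0,-0.9,0,0,0,0.5],[0,0,-0.9,0,0,0,0.5],[0,0,-0.9,0,0,0,0.5]]'
python3 - <<'E'
from h import *
from workcell import bot
f=bot.grab_frame('side');W=cloud(f);I=f['img'].astype(int)
d=np.hypot(W[...,0]-.412,W[...,1]+.012)<.03
print('blade z',np.percentile(W[d][:,2],[5,50,95]))
q=W[(np.hypot(W[...,0]-.41,W[...,1]-.098)<.055)&(W[...,2]>.03)&(W[...,2]<.06)];print('handle',len(q),np.percentile(q[:,2],[5,50,95]),line(q[:,:2]))
yaw=np.radians(-88.8);ax=np.array([[np.cos(yaw),-np.sin(yaw)],[np.sin(yaw),np.cos(yaw)]])
L=(W[...,:2]-[.443,-.3445])@ax
k=(abs(L[...,0])<.07)&(abs(L[...,1])<.03)&(W[...,2]>.06)&(W[...,2]<.068);print('card front',np.percentile(L[k][:,0],[5,50]),W[k][:,2].mean())
E
```

```text
clock: 33.45
position: [0.4104, 0.0976, 0.2157]
tool_rot: [3.139, 0.0, 1.591]
force: [0.3, 0.4, -1.7]
grip_width: 0.0428
finger_force: 0.0
blade z [-0.84920508 -0.39081791  0.00389477]
handle 234 [0.03406479 0.04244746 0.0457757 ] (array([0.4084, 0.0486]), array([0.4084, 0.1471]), array([0.4084, 0.0979]), np.float64(90.01))
card front [-0.05529546 -0.04795417] 0.06511646170403661
```

Run:
```python
from h import *
from workcell import bot
for n in('side','scene','wrist'):
    f=bot.grab_frame(n);W=cloud(f,n=='wrist')
    k=(abs(W[...,0]-.412)<.02)&(abs(W[...,1]+.012)<.035)&(W[...,2]>-.03)&(W[...,2]<.06)
    q=W[k]
    if len(q)<20:print(n,len(q));continue
    A=np.c_[q[:,:2],np.ones(len(q))];print(n,len(q),'z',np.percentile(q[:,2],[5,50,95]).round(4),np.linalg.lstsq(A,q[:,2],rcond=None)[0][:2].round(3))
s=bot.observe();print(s['force'],s['clock'])
```

```text
side 201 z [0.0009 0.0033 0.0055] [ 0.011 -0.004]
scene 278 z [0.0007 0.0029 0.0056] [ 0.012 -0.003]
wrist 2279 z [0.0011 0.0022 0.0033] [0.    0.001]
[ 0.13433178 -0.33650981 -0.572188  ] 33.65
```

Blade flat on the worktop, card seated; hand in.

```bash
python3 -c "
from workcell import bot
print(bot.job_done())"
```

```text
the job is handed in; nothing more can be done
None
```

The job is handed in at about 34 s of the 67 s; by my camera measurements the lid stands open near 1.4 rad, the card lies flat and centred behind the lips in the rack's middle level, and the lifter lies flat on the worktop, but no verdict was returned.

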